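Fit the filter plate in the bench manifold

ROBOT

A 6-joint arm with a two-finger parallel gripper is mounted at the origin on a cart in front of the work surface, level with it; the furniture and walls round the work are solid. World frame = base frame: x ahead of the robot, y to its left, z up, the work surface at z = 0. Lengths are in mm, angles in rad, forces in N, time in s.
With the tool pointing down it reaches from about 275 to 750 mm from the base axis. Payload 10.2 kg.
Tool frame: the origin (TCP) lies between the finger pads; the fingertips stand 11 mm ahead of it and the grasp point (between the pads) lies 8 mm behind it (ctrl.tip_extent is the distance from the TCP to the fingertips, in mm); z points along the fingers, y is the direction in which the jaws open and shut (so a half turn about z gives the same grasp; the last joint's range is limited). The gripper opens to 85 mm and grips with 20 to 120 N. Pads are 22 mm wide; open, the fingers measure 114 mm over their backs; the gripper's body (76 mm by 85 mm) begins 54 mm behind the grasp point. The pads swing forward as they close: fully open they stand 13 mm farther back than shut.
Start: joints at [-1.505, 0.313, 1.498, -0, 1.331, -0.223], TCP at [149.508, -503.268, 242.294] pointing down, gripper open.
Joint ranges: [-2.94, 2.94], [-0.97, 2.17], [0.19, 2.56], [-1.23, 4.37], [0.02, 3.11], [-2.88, 2.88]. Speed limits (rad/s): [2.39, 2.39, 3.01, 3.14, 3.14, 3.14].

INTERFACE

Orientations are given as a unit quaternion [w, x, y, z].
In Python, from rig import ctrl gives the robot as it stands.
- The arm moves only by the tool apply_moves, never from a script. Its argument "commands" is a list of rows, each a list of 5 numbers: the finger opening in cm, from 0 to 8.54, then the shift along the tool's x, y, z in cm, then the turn about the tool's z in rad. In form: [[jaw, dx, dy, dz, roll], ...]. A call has 1 to 12 rows; each row shifts and turns the commanded pose from where the row before left it, along the tool's axes as they then stand; what a row does not reach is not made up. A row lasts 1/12 s, in which the tool goes at most 41.7 mm and 7.16 degrees, less where a joint would pass 70% of its speed; a pose out of reach is approached as far as the arm can. A call with a gripper value outside its range is refused whole. The fingers move at their own pace and stop on an object; "squeeze" is the grip in N (left out, the last holds). Time passes only in rows, so rows that do not move let the fingers close. It gives the time, the measured TCP pose, the force and the opening at its end, in the units of the state.
- ctrl.sense(): the state, without advancing time (a new reading comes with each control period).
- ctrl.capture(name): name is "scene" or "top" or "wrist"; returns the picture (420x560x3 uint8, red, green, blue); there is no depth.
- ctrl.camera_info(name): a dict with "fov_y" (degrees; the focal length in pixels is half the picture's height over the tangent of half this angle, whatever the lens; pixels are square), "cx", "cy" (the principal point, pixels), "camera_from_world" (4x4, takes a point from world to camera coordinates). Camera axes: x right, y down, z forward; pixel columns grow to the right and rows downward; lengths in mm; the calibration is good to about 2 mm. The wrist camera is an equidistant fisheye: a pixel r from the principal point sees the ray r / f radians off the axis. A picture is of the moment at which its call begins: read the wrist's pose just before it. camera_info takes no time and is no camera call; for the wrist camera it gives the pose at the moment of the call.
- ctrl.finish_job(): hands the job in, once; it reports no verdict.
The state is a dict: "time_s": time; "joints": joint angles; "dq": joint speeds; "tau": joint torques, N m; "eef_pos": TCP position; "ee_rot": TCP orientation; "force": force on the tool from outside, world axes, zero at the start; "wrist_torque": the same for the moment, N m; "grip_width": opening from 0.0 (shut) to 1.0 (fully open).
Only numpy, scipy, OpenCV 4.12 (cv2) and the standard library are available. Lean on these libraries where they do the work, as an engineer would, in place of code of your own. Each camera call takes 0.05 s, during which the arm holds its last target.

TASK

Fold down the blue front flap of the filtration manifold, hook one end of the white filter plate under the metal lip at the back, push it back until you feel the hidden sprung bar give, and lower the other end behind the sill until the plate lies flat in the recess; do not force it. Let go of the plate and push the flap fully up again. Leave the amber bottle, the beaker and the dish where they stand.

Things in the scene. Friction and masses are not known exactly. Their poses are not given: they have to be found in the camera images.
- manifold: Fixed grey bench manifold, 146 x 124 mm, with an open-topped recess framed in aluminium. Origin: centre of its underside, on the worktop; +x points to its back (lip end), -x to its front (flap), z up. Sizes said to be "of the manifold" are in this frame. A hose stub and a black valve knob stick out up to 24 mm at its -y side, below z 27.
- recess_floor (a point): Middle of the fixed recess floor, at (0, 0, 26) mm of the manifold. Side walls: inner faces at y +-45, tops at z 37.5. At the front a grey sill, 12 mm deep, top at z 37.5, closes the recess. The plate is longer than the opening between sill and lip: it goes in only tilted, lip end low (8 to 12 degrees suits).
- lip_edge (a point): Middle of the lower front edge of the fixed lip at the back, at (40, 0, 36.5) mm of the manifold. The lip hangs over the recess from x 40 to 66, z 36.5 to 44. Under it, out of sight, a sprung rubber bar faces the front: it begins to yield at 2 N, then 1 N per mm for 3.5 mm, then stops hard. 2 to 3 mm of give lets the plate down behind the sill.
- flap (a joint): Hinge of the blue front flap (90 mm wide, 6 thick), along the manifold's y at x -66, z 28 mm. 0 = fully up; grows as it folds down to the manifold's -x, stop at 1.15 rad. Starts up or slightly ajar; stiff (0.04 N m), stays where left. Upright, two black feet on its inner face (y 25 to 39 both sides, to x -38, z 38 to 43) stand 6 mm over the end of a plate that is home; they bar the empty recess.
- flap_edge (a point): Middle of the flap's free (upper) black edge, 52 mm from the hinge. To close it, push this edge from the front and up along its arc; a level push alone may jam. The sill and the sprung bar are one adjustable cradle, clamped somewhere in a 10 mm range that no reading tells: sill's inner face at x -50 to -40 mm of the manifold, bar's face 95 mm behind it (45 to 55). Find the bar by feel.
- filter_plate: Loose white filter plate, 96 (x) x 84 (y) x 6 mm, 0.1 to 0.21 kg, lying flat on the worktop. Origin: centre of its underside, z up. Across its middle stands a green grip bar 10 mm thick (x), 46 mm long (y), z 6 to 31 mm, to pinch along x. Either end may go under the lip. Home: flat, underside at z 26, centre at x -2 to 8 mm of the manifold, pushed forward to the sill by the bar.
- plate_end_a (a point): Middle of the plate's +x end face, at half thickness: (48, 0, 3) mm in its frame.
- plate_end_b (a point): Middle of the plate's -x end face, at half thickness: (-48, 0, 3) mm in its frame.
- amber_bottle: Loose amber bottle with a black cap, 57 mm wide, 111 mm high; origin at the centre of its underside. Bystander.
- beaker: Loose small glass beaker, 50 mm wide, 58 mm high; origin at the centre of its underside. Bystander.
- dish: Loose clear flat dish, 64 mm wide, 13 mm high; origin at the centre of its underside. Bystander.
There are look-alikes about, which are no part of the job. Several things have the shape of the manifold; the one meant has the colours described above. There is more than one size of the filter_plate; the one meant has the size given above.

How it is judged:
By the outcome, as a careful person would: the job done as asked, in the order asked, and still so for the second after the job is handed in, with the robot touching nothing.
It also fails if it takes over 72 s, if anything falls off the work surface, if the arm or the gripper's body presses on something with over 40 N, if the wrist force passes 120 N, or if a joint passes its speed limit or range.

## Working session

There is one attempt and no reset: what is moved stays moved. The work goes in short steps, Python scripts to look and compute and a tool call to move; the robot and the scene stay as the last step left them, time stands still between calls to the robot, and variables do not carry over. Pictures are saved under pics/ and viewed, and the job is handed in when it is done.

Besides the shell and the picture viewer there is one more tool, called as name(argument=value, ...) on one line, values as JSON. apply_moves: Moves the arm, as the interface text tells. Its arguments: {"type":"object","properties":{"commands":{"type":"array"},"squeeze":{"type":"number"}},"required":["commands"]}

```bash
ls; mkdir -p pics
python3 - <<'E'
from rig import ctrl
import cv2,json
s=ctrl.sense();print(s)
for n in ("scene","top","wrist"):
    i=ctrl.camera_info(n);print(n,i)
    cv2.imwrite(f"pics/{n}0.png",ctrl.capture(n)[:,:,::-1])
E
```

```text
pics
{'time_s': 0.0, 'joints': array([-1.50538115e+00,  3.13425490e-01,  1.49844360e+00, -2.89918595e-05,
        1.33100286e+00, -2.23380762e-01]), 'dq': array([ 0.00119733, -0.00045049, -0.00096317, -0.00109509, -0.00061417,
        0.00027157]), 'tau': array([-4.32174802e-04, -4.12270081e+01, -2.59745461e+01, -2.07594721e-04,
        4.13996866e-03, -1.84297625e-05]), 'eef_pos': array([ 149.49365879, -503.00657811,  241.74515738]), 'ee_rot': array([-6.38765362e-04,  9.89592016e-01,  1.43900075e-01,  3.64336639e-05]), 'force': array([-0.17113609,  0.19675408,  0.06485532]), 'wrist_torque': array([-0.07807291, -0.01833625, -0.02217616]), 'grip_width': 0.9979373945644656}
scene {'fov_y': 45.04942040002239, 'cx': 283.8329197597253, 'cy': 207.96939887587448, 'camera_from_world': array([[-8.30822189e-01, -5.56348360e-01, -1.45255469e-02,
         4.64004165e+02],
       [-3.92599399e-01,  6.04387475e-01, -6.93239852e-01,
         2.64877348e+02],
       [ 3.94461913e-01, -5.70256330e-01, -7.20560557e-01,
         1.29121532e+03],
       [ 0.00000000e+00,  0.00000000e+00,  0.00000000e+00
[... 226 characters left out ...]
 [-9.91689568e-01, -6.35858279e-05, -1.28653784e-01,
         5.39840367e+02],
       [ 1.28651562e-01, -6.38809924e-03, -9.91669283e-01,
         1.50781208e+03],
       [ 0.00000000e+00,  0.00000000e+00,  0.00000000e+00,
         1.00000000e+00]])}
wrist {'fov_y': 65.70646984690485, 'cx': 280.17907075895454, 'cy': 214.09312382212093, 'camera_from_world': array([[ 2.84183200e-01, -9.58769289e-01, -1.16556507e-03,
        -5.24025502e+02],
       [-9.11667703e-01, -2.70598052e-01,  3.09255063e-01,
        -4.06727570e+01],
       [-2.96819657e-01, -8.68224854e-02, -9.50978416e-01,
         3.79929590e+02],
       [ 0.00000000e+00,  0.00000000e+00,  0.00000000e+00,
         1.00000000e+00]])}
```

View pics/scene0.png

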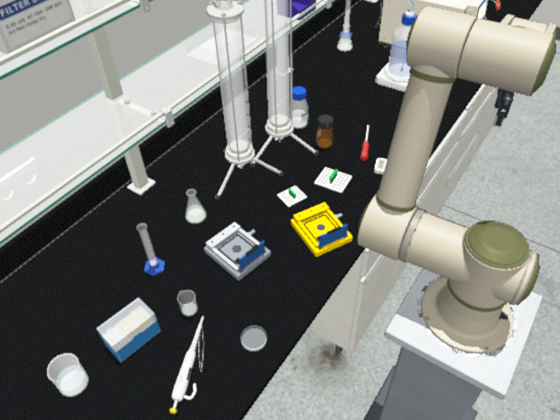

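View pics/top0.png

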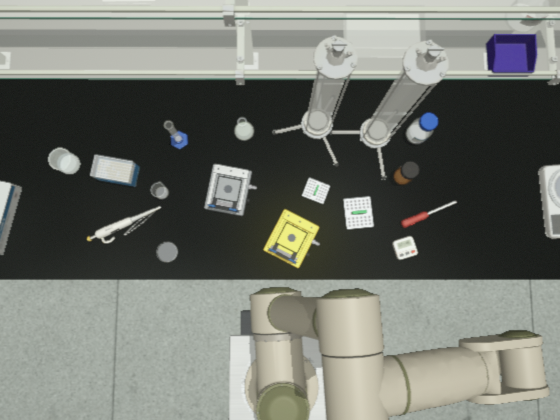

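View pics/wrist0.png

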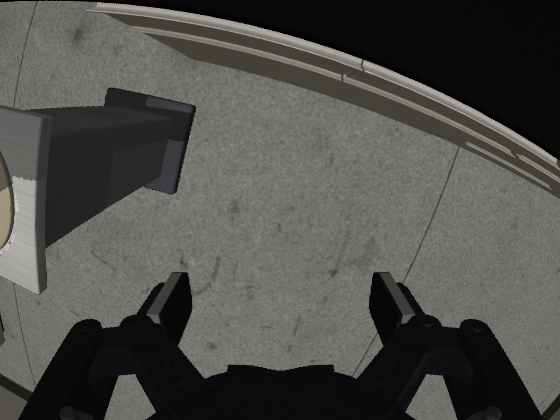

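```bash
cat > h.py <<'E'
import numpy as np,cv2
from scipy.spatial.transform import Rotation as R
def ray(info,px,fish=False):
    px=np.atleast_2d(np.array(px,float));f=210/np.tan(np.radians(info['fov_y'])/2)
    d=np.c_[px[:,0]-info['cx'],px[:,1]-info['cy']]/f
    if fish:
        r=np.linalg.norm(d,axis=1,keepdims=True)+1e-12; v=np.c_[d/r*np.sin(r),np.cos(r)]
    else: v=np.c_[d,np.ones(len(d))]
    T=np.linalg.inv(info['camera_from_world'])
    return T[:3,3],v@T[:3,:3].T
def onz(info,px,z,fish=False):
    o,v=ray(info,px,fish); t=(z-o[2])/v[:,2]; return o+v*t[:,None]
def proj(info,P,fish=False):
    P=np.atleast_2d(P);T=info['camera_from_world'];c=P@T[:3,:3].T+T[:3,3]
    f=210/np.tan(np.radians(info['fov_y'])/2)
    if fish:
        rho=np.linalg.norm(c[:,:2],axis=1);th=np.arctan2(rho,c[:,2]);q=c[:,:2]/(rho[:,None]+1e-12)*th[:,None]
    else:q=c[:,:2]/c[:,2:]
    return q*f+[info['cx'],info['cy']]
def crop(img,x0,y0,x1,y1,k,name):
    cv2.imwrite(name,cv2.resize(img[y0:y1,x0:x1,::-1],None,fx=k,fy=k,interpolation=cv2.INTER_CUBIC))
E
python3 - <<'E'
from h import *
from rig import ctrl
I=cv2.imread('pics/top0.png')[:,:,::-1];crop(I,190,150,430,280,3.3,'pics/topc.png')
i=ctrl.camera_info('top')
hsv=cv2.cvtColor(np.ascontiguousarray(I),cv2.COLOR_RGB2HSV)
m=((hsv[:,:,2]>150)&(hsv[:,:,1]<60)).astype(np.uint8)
m=cv2.morphologyEx(m,cv2.MORPH_CLOSE,np.ones((5,5)))
m[:140]=0;m[290:]=0
for c in cv2.findContours(m,0,2)[0]:
    if cv2.contourArea(c)>200:
        r=cv2.minAreaRect(c);b=onz(i,cv2.boxPoints(r),6)
        print(r,b.mean(0).round(),[np.linalg.norm(b[k]-b[k-1]).round() for k in(1,2)])
print(onz(i,[[167,252],[160,190],[406,173],[229,190]],0).round())
E
```

```text
((279.5, 284.5), (9.0, 559.0), 90.0) [304.  -1.   6.] [np.float64(1748.0), np.float64(28.0)]
((404.800048828125, 247.4000244140625), (19.60611915588379, 20.238576889038086), 71.56504821777344) [ 419. -394.    6.] [np.float64(65.0), np.float64(61.0)]
((126.10002136230469, 224.7000274658203), (15.652474403381348, 76.47352600097656), 63.43495178222656) [492. 487.   6.] [np.float64(239.0), np.float64(51.0)]
((358.0494689941406, 212.170654296875), (30.729246139526367, 26.931907653808594), 83.2901611328125) [ 532. -249.    6.] [np.float64(86.0), np.float64(98.0)]
((5.499999046325684, 201.49998474121094), (10.999998092651367, 40.99999237060547), 0.0) [566. 873.   6.] [np.float64(132.0), np.float64(35.0)]
((315.6551818847656, 190.36207580566406), (23.026222229003906, 19.498010635375977), 21.801410675048828) [ 602. -114.    6.] [np.float64(63.0), np.float64(74.0)]
((550.5, 201.0), (72.0, 17.0), 90.0) [ 569. -867.    6.] [np.float64(55.0), np.float64(234.0)]
((231.47503662109375, 189.6197967529297), (45.40021514892578, 45.073890686035156), 11.768288612365723) [605. 155.   6.] [np.float64(146.0), np.float64(146.0)]
((111.60916900634766, 168.4972381591797), (40.69353485107422, 21.674659729003906), 9.865806579589844) [673. 541.   6.] [np.float64(71.0), np.float64(132.0)]
((63.72412872314453, 160.1896514892578), (31.568208694458008, 21.726356506347656), 21.801406860351562) [700. 696.   6.] [np.float64(70.0), np.float64(104.0)]
[[ 405.  357.    0.]
 [ 604.  385.    0.]
 [ 660. -408.    0.]
 [ 604.  164.    0.]]
```

View pics/topc.png

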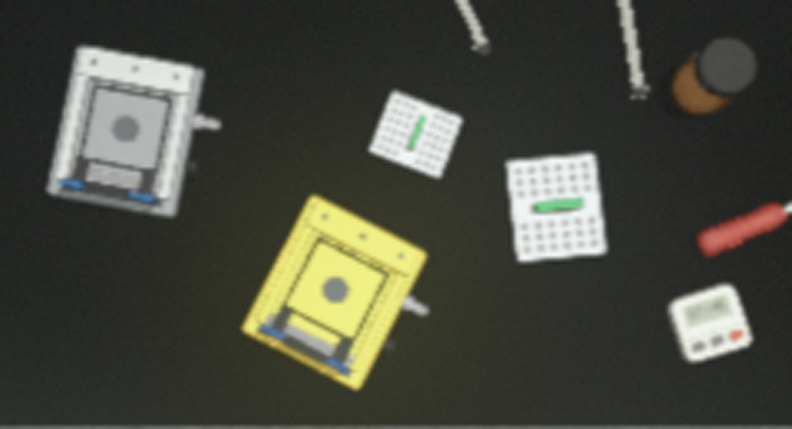

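Candidates: manifold – grey at top px (229,190), yellow at (292,238) → grey is meant. Plate – large at (358,212), 98x86 mm measured; small at (316,190), 74x63 mm → large is meant. The crop shows the grey body with its blue flap, and the large plate with its green bar.

Run:
```python
from h import *
from rig import ctrl
i=ctrl.camera_info('wrist');T=np.linalg.inv(i['camera_from_world']);s=ctrl.sense()
q=s['ee_rot'];Rt=R.from_quat([q[1],q[2],q[3],q[0]]).as_matrix()
print('cam in tool',Rt.T@(T[:3,3]-s['eef_pos']),'cam axes in tool\n',(Rt.T@T[:3,:3]).round(3)); print(Rt.round(3))
# waypoint via (430,-300) then view plate
def d(a): return (Rt.T@(np.array(a)-s['eef_pos'])).round(0)
for a in [(480,-249,240),(540,130,240)]: print(a,d(a))
```

```text
cam in tool [  78.49263744   -0.42597912 -131.44633691] cam axes in tool
 [[-0.001 -0.951 -0.309]
 [ 1.    -0.001 -0.   ]
 [ 0.    -0.309  0.951]]
[[ 0.959  0.285 -0.   ]
 [ 0.285 -0.959  0.001]
 [ 0.    -0.001 -1.   ]]
(480, -249, 240) [ 389. -149.    2.]
(540, 130, 240) [ 555. -496.    2.]
```

apply_moves(commands=[[8.5,3.3,-1.25,0,0],[8.5,3.3,-1.25,0,0],[8.5,3.3,-1.25,0,0],[8.5,3.3,-1.25,0,0],[8.5,3.3,-1.25,0,0],[8.5,3.3,-1.25,0,0],[8.5,3.3,-1.25,0,0],[8.5,3.3,-1.25,0,0],[8.5,3.3,-1.25,0,0],[8.5,3.3,-1.25,0,0],[8.5,3.3,-1.25,0,0.1],[8.5,2.6,-1.25,0,0.09]])

```text
time_s: 1.15
eef_pos: [483.0, -249.0, 242.1]
ee_rot: [-0.0, 0.999, 0.048, -0.0]
force: [-0.0, -0.9, 0.5]
grip_width: 0.992
```

```bash
cat > look.py <<'E'
import sys,pickle
from h import *
from rig import ctrl
n,cam=sys.argv[1],sys.argv[2]
s=ctrl.sense();i=ctrl.camera_info(cam);I=ctrl.capture(cam)
cv2.imwrite(f'pics/{n}.png',I[:,:,::-1]);pickle.dump((s,i,I),open(f'pics/{n}.pkl','wb'))
q=s['ee_rot'];Rt=R.from_quat([q[1],q[2],q[3],q[0]]).as_matrix()
print(s['time_s'],s['eef_pos'].round(1),'yaw',np.arctan2(Rt[1,0],Rt[0,0]).round(4),'F',s['force'].round(2),'grip',s['grip_width']*85.4,s['joints'].round(2))
E
python3 look.py w1 wrist
```

```text
1.15 [ 483.  -249.   242.1] yaw 0.0952 F [-0.04 -0.93  0.52] grip 84.69733703782936 [-0.69  0.35  1.44  0.    1.35  0.78]
```

View pics/w1.png

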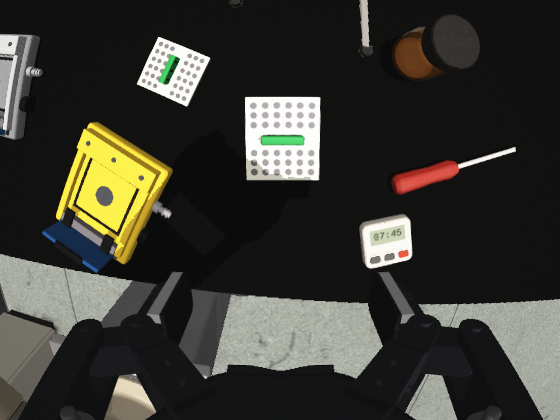

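```bash
cat > plate.py <<'E'
import sys,pickle
from h import *
s,i,I=pickle.load(open(f'pics/{sys.argv[1]}.pkl','rb'))
hsv=cv2.cvtColor(np.ascontiguousarray(I),cv2.COLOR_RGB2HSV)
g=((hsv[...,0]>45)&(hsv[...,0]<80)&(hsv[...,1]>120)&(hsv[...,2]>60)).astype(np.uint8)
for c in cv2.findContours(g,0,2)[0]:
    if cv2.contourArea(c)>100:
        P=onz(i,c[:,0].astype(float),31,True)[:,:2].astype(np.float32);r=cv2.minAreaRect(P);print('bar',r)
w=((hsv[...,1]<50)&(hsv[...,2]>110)).astype(np.uint8)|g
w=cv2.morphologyEx(w,cv2.MORPH_CLOSE,np.ones((9,9)))
for c in cv2.findContours(w,0,2)[0]:
    if cv2.contourArea(c)>1500:
        P=onz(i,c[:,0].astype(float),6,True)[:,:2].astype(np.float32);r=cv2.minAreaRect(P);print('white',r)
E
python3 plate.py w1
```

```text
bar ((532.1094360351562, -245.90542602539062), (9.480203628540039, 44.165916442871094), 5.481180191040039)
bar ((600.6170043945312, -117.74671173095703), (11.591682434082031, 31.474449157714844), 68.05506896972656)
white ((79.19741821289062, -574.9656982421875), (212.68540954589844, 89.88185119628906), 35.11248016357422)
white ((154.58612060546875, -861.1908569335938), (842.8182373046875, 194.6939697265625), 54.58945083618164)
white ((247.65603637695312, -285.71392822265625), (167.25204467773438, 281.34991455078125), 5.457259654998779)
white ((190.03179931640625, 221.5574951171875), (199.73524475097656, 593.0655517578125), 41.04214096069336)
white ((417.81121826171875, -391.2387390136719), (66.21085357666016, 67.20146179199219), 17.30974578857422)
white ((531.5667724609375, -246.45465087890625), (94.22347259521484, 84.45626068115234), 5.454443454742432)
white ((602.3764038085938, -112.77019500732422), (71.50035858154297, 62.38002395629883), 68.24151611328125)
white ((603.291259765625, 135.40316772460938), (163.79261779785156, 91.44036102294922), 4.033812046051025)
```

apply_moves(commands=[[8.5,0.67,-3.45,0,0],[8.5,0.67,-3.45,0,0],[8.5,0.67,-3.45,0,0],[8.5,0.67,-3.45,0,0],[8.5,0.67,-3.45,0,0],[8.5,0.67,-3.45,0,0],[8.5,0.67,-3.45,0,0],[8.5,0.67,-3.45,0,0],[8.5,0.67,-3.45,0,0],[8.5,0.67,-3.45,0,0],[8.5,0.67,-3.45,0,0],[8.5,0.67,-3.45,0,0]])

```text
time_s: 2.2
eef_pos: [520.4, 170.7, 242.2]
ee_rot: [0.0, 0.999, 0.049, -0.0]
force: [0.5, 0.4, -0.2]
grip_width: 0.996
```

apply_moves(commands=[[4,0,0,0,0.1],[0,0,0,0,0.1],[0,0,0,0,0.09],[0,0,0,0,0]])

```text
time_s: 2.53
eef_pos: [520.6, 169.1, 242.0]
ee_rot: [0.0, 0.995, -0.097, -0.0]
force: [0.4, 0.2, -0.4]
grip_width: 0.445
```

```bash
python3 look.py w2 wrist
```

```text
2.5333 [520.6 169.1 242. ] yaw -0.1938 F [ 0.43  0.15 -0.4 ] grip 38.03834804444571 [ 0.1   0.36  1.43 -0.    1.35  1.86]
```

View pics/w2.png

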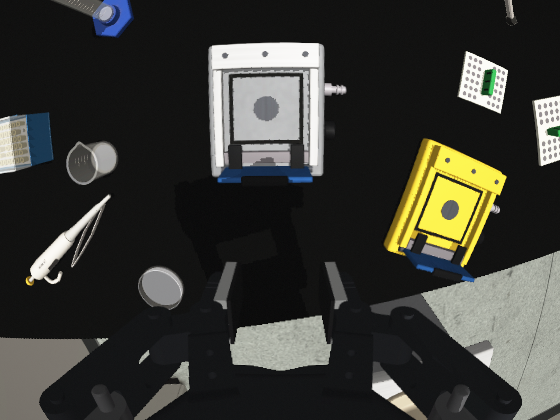

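Run:
```python
import pickle
from h import *
s,i,I=pickle.load(open('pics/w2.pkl','rb'));crop(I,195,30,355,200,4.5,'pics/w2c.png')
```

```text
(no output)
```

View pics/w2c.png

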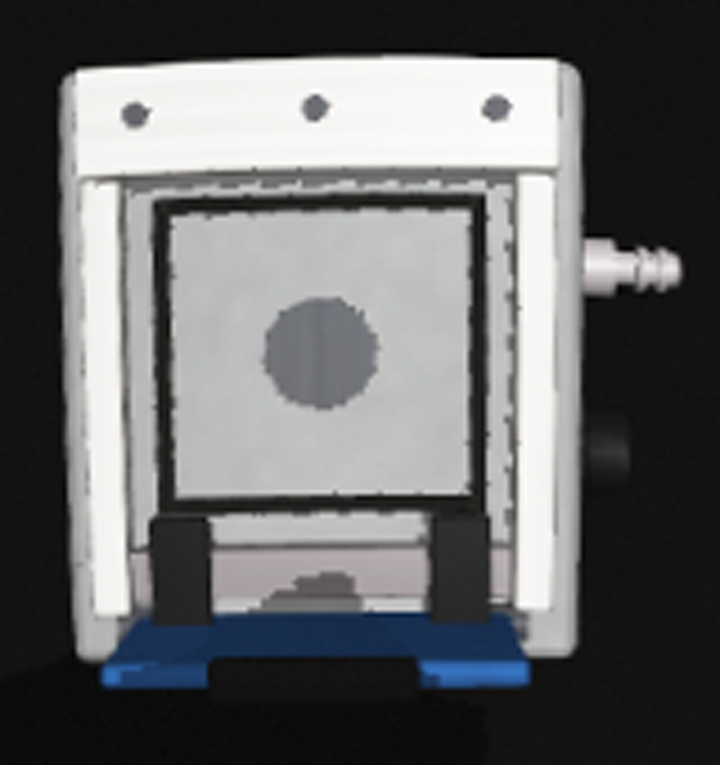

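Run:
```python
import pickle
from h import *
s,i,I=pickle.load(open('pics/w2.pkl','rb'))
u=lambda *p:np.array(p)/4.5+[195,30]-0.4
def w(p,z): return onz(i,[u(*p)],z,True)[0]
c=w((320,353),26)
LL,LR=w((80,178),44),w((558,168),44)
wl=[w((120,182),37.5),w((130,612),37.5)];wr=[w((520,178),37.5),w((519,608),37.5)]
bl,br=w((75,72),44),w((558,60),44)
a=LR-LL;print('yaw lip',np.arctan2(a[0],-a[1]), 'len',np.linalg.norm(a))
for v in(wl,wr):
    d=v[0]-v[1];print('wall yaw',np.arctan2(d[1],d[0]))
yaw=-0.19
for yaw in (-0.195,):
    ex=np.array([np.cos(yaw),np.sin(yaw)]);ey=np.array([-ex[1],ex[0]])
    for n,p in dict(c=c,LL=LL,LR=LR,wl0=wl[0],wl1=wl[1],wr0=wr[0],wr1=wr[1],bl=bl,br=br,sillL=w((140,547),37.5),sillR=w((510,547),37.5),sillfront=w((250,603),37.5),footL=w((180,517),43),footR=w((460,517),43),edgeL=w((103,684),80),edgeR=w((527,684),80),edgeM=w((315,697),80)).items():
        print(n,p.round(1),(ex@(p-c)[:2]).round(1),(ey@(p-c)[:2]).round(1))
```

```text
yaw lip -0.1862595869201764 len 106.06349370082673
wall yaw -0.19190699141150613
wall yaw -0.1861479434164513
c [604.2 168.1  26. ] 0.0 0.0
LL [655.1 211.8  44. ] 41.4 52.8
LR [635.5 107.6  44. ] 42.4 -53.3
wl0 [653.  204.1  37.5] 40.9 44.8
wl1 [554.3 223.3  37.5] -59.7 44.5
wr0 [635.3 115.6  37.5] 40.7 -45.5
wr1 [537.3 134.1  37.5] -59.1 -46.3
bl [679.9 208.2  44. ] 66.4 54.0
br [660.2 102.7  44. ] 67.6 -53.3
sillL [568.8 217.5  37.5] -44.3 41.6
sillR [551.8 133.6  37.5] -44.7 -44.0
sillfront [550.5 195.2  37.5] -57.9 16.2
footL [574.  205.9  43. ] -36.9 31.3
footR [561.4 143.8  43. ] -37.3 -32.1
edgeL [546.2 223.7  80. ] -67.7 43.3
edgeR [529.  137.7  80. ] -67.9 -44.4
edgeM [534.7 181.   80. ] -70.7 -0.8
```

apply_moves(commands=[[0,1.95,-0.7,0.5,-0.006],[0,1.9,-0.7,2.5,0],[0,0,0,3.2,0],[0,0,0,3.2,0],[0,0,0,3.2,0],[0,0,0,2.5,0],[0,0,0,1.6,0],[0,0,0,0,0]])

```text
time_s: 3.25
eef_pos: [559.3, 175.1, 71.7]
ee_rot: [0.001, 0.996, -0.091, -0.003]
force: [0.2, 0.1, -0.4]
grip_width: -0.005
```

```bash
cat >> h.py <<'E'
O=np.array([605.1,167.4]);YM=-0.188
def man(p):
    c,s=np.cos(YM),np.sin(YM);d=np.array(p[:2])-O;return np.array([c*d[0]+s*d[1],-s*d[0]+c*d[1],p[2] if len(p)>2 else 0])
E
cat > st.py <<'E'
from h import *
from rig import ctrl
s=ctrl.sense();q=s['ee_rot'];Rt=R.from_quat([q[1],q[2],q[3],q[0]]).as_matrix()
F=s['force'];c,sn=np.cos(YM),np.sin(YM)
print(s['time_s'],'man',man(s['eef_pos']).round(2),'yaw',np.arctan2(Rt[1,0],Rt[0,0]).round(4),'tiltz',Rt[:,2].round(4),'Fman',np.round([c*F[0]+sn*F[1],-sn*F[0]+c*F[1],F[2]],2),'M',s['wrist_torque'].round(2),'grip',round(s['grip_width']*85.4,1))
E
python3 st.py; python3 look.py w3 wrist
```

```text
3.25 man [-46.44  -1.04  71.72] yaw -0.1828 tiltz [-6.6e-03 -7.0e-04 -1.0e+00] Fman [ 0.22  0.1  -0.36] M [-0.    0.01 -0.01] grip -0.4
3.25 [559.3 175.1  71.7] yaw -0.1828 F [ 0.23  0.06 -0.36] grip -0.40385908643988644 [0.1  0.63 1.49 0.   1.03 1.86]
```

View pics/w3.png

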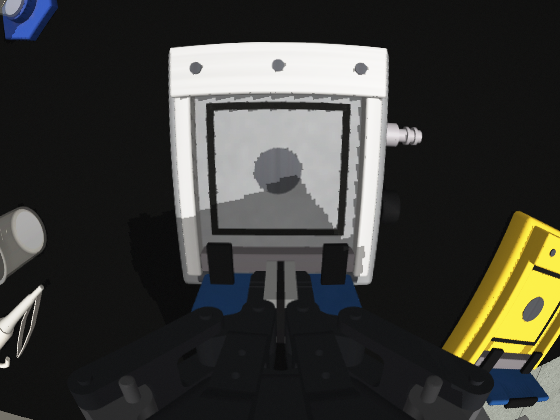

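apply_moves(commands=[[0,-0.86,0,-0.33,0],[0,-0.74,0,0.05,0],[0,-0.74,0,0.05,0],[0,-0.62,0,0.42,0],[0,-0.62,0,0.42,0],[0,-0.4,0,0.45,0],[0,-0.3,0,0.45,0],[0,0,0,0,0]])

```text
time_s: 3.97
eef_pos: [518.0, 183.5, 59.1]
ee_rot: [0.0, 0.996, -0.092, -0.001]
force: [0.9, -0.6, -0.1]
grip_width: 0.003
```

```bash
python3 st.py; python3 look.py w4 wrist
```

```text
3.9667 man [-88.59  -0.45  59.12] yaw -0.1849 tiltz [-2.1e-03 -2.0e-04 -1.0e+00] Fman [ 0.97 -0.45 -0.05] M [0.01 0.   0.02] grip 0.3
3.9667 [518.  183.5  59.1] yaw -0.1849 F [ 0.87 -0.62 -0.05] grip 0.26518891037653036 [0.13 0.58 1.62 0.   0.94 1.88]
```

View pics/w4.png

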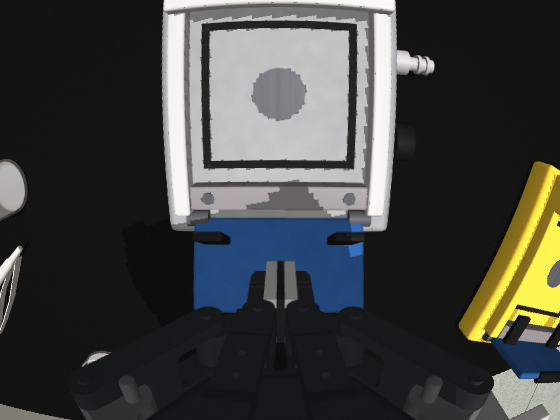

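apply_moves(commands=[[0,-0.1,0,0.2,0],[0,-0.1,0,0.2,0],[0,0,0,0.2,0],[0,0,0,0,0]])

```text
time_s: 4.35
eef_pos: [518.3, 183.8, 56.0]
ee_rot: [-0.0, 0.996, -0.092, 0.002]
force: [-2.7, -1.8, 14.5]
grip_width: 0.002
```

```bash
python3 st.py
```

```text
4.35 man [-88.34  -0.12  55.97] yaw -0.1851 tiltz [ 3.2e-03  1.0e-04 -1.0e+00] Fman [-2.27 -2.3  14.51] M [-0.2   0.53 -0.01] grip 0.2
```

apply_moves(commands=[[0,0,0,-1,0],[0,0,0,-3,0],[2,0,0,-4,0],[6,0,0,-4,0],[6,0,0,-2,0],[6,0,0,0,0]])

```text
time_s: 4.85
eef_pos: [518.9, 184.0, 199.3]
ee_rot: [-0.001, 0.996, -0.092, 0.004]
force: [-0.2, 0.0, 0.6]
grip_width: 0.565
```

apply_moves(commands=[[6,0.775,3.5,0,0],[6,0.775,3.5,0,0],[6,0.775,3.5,0,0],[6,0.775,3.5,0,0],[6,0.775,3.5,0,0],[6,0.775,3.5,0,0],[6,0.775,3.5,0,0],[6,0.775,3.5,0,0],[6,0.775,3.5,0,0],[6,0.775,3.5,0,0],[6,0.775,3.5,0,0],[6,0.775,3.5,0,0]])

```text
time_s: 5.85
eef_pos: [530.6, -247.8, 193.3]
ee_rot: [-0.0, 0.996, -0.093, -0.001]
force: [0.6, -0.3, -0.2]
grip_width: 0.702
```

apply_moves(commands=[[6,0,0,1,-0.1],[6,0,0,2,-0.1],[6,0,0,2,-0.08],[6,0,0,0,0]])

```text
time_s: 6.18
eef_pos: [529.3, -245.2, 139.6]
ee_rot: [-0.003, 0.999, 0.048, -0.003]
force: [-0.8, 0.6, -0.1]
grip_width: 0.702
```

```bash
python3 look.py w5 wrist; python3 plate.py w5; python3 -c "
from rig import ctrl
print(ctrl.tip_extent, dir(ctrl))"
```

```text
6.1833 [ 529.3 -245.2  139.6] yaw 0.097 F [-0.79  0.58 -0.13] grip 59.971523161248506 [-0.63  0.54  1.44  0.    1.17  0.84]
bar ((534.7077026367188, -245.62762451171875), (14.552989959716797, 44.3229866027832), 5.62099027633667)
bar ((602.6911010742188, -119.83027648925781), (12.678890228271484, 33.8511848449707), 67.81233978271484)
white ((235.140869140625, -753.309814453125), (404.304931640625, 92.43180847167969), 50.593017578125)
white ((222.5679168701172, 176.1208953857422), (116.49124145507812, 432.7183532714844), 40.55426788330078)
white ((531.5970458984375, -246.2952880859375), (95.68003845214844, 84.14649963378906), 5.55000638961792)
white ((602.7410888671875, -112.98526000976562), (71.3615951538086, 62.2369499206543), 68.43939971923828)
11.0 ['PlanningError', '__class__', '__delattr__', '__dict__', '__dir__', '__doc__', '__eq__', '__format__', '__ge__', '__getattribute__', '__getstate__', '__gt__', '__hash__', '__init__', '__init_subclass__', '__le__', '__lt__', '__module__', '__ne__', '__new__', '__reduce__', '__reduce_ex__', '__repr__', '__setattr__', '__sizeof__', '__str__', '__subclasshook__', '__weakref__', 'camera_info', 'capture', 'finish_job', 'sense', 'tip_extent']
```

View pics/w5.png

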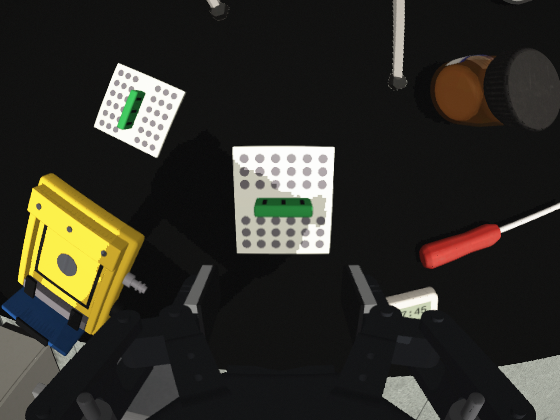

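apply_moves(commands=[[6,0.22,0.13,1.0,0],[6,0,0,3.0,0],[6,0,0,3.0,0],[6,0,0,2.5,0],[6,0,0,1.5,0],[6,0,0,0.8,0],[6,0,0,0.3,0],[6,0,0,0,0]])

```text
time_s: 6.9
eef_pos: [533.9, -247.4, 23.6]
ee_rot: [0.0, 0.999, 0.047, 0.0]
force: [-0.2, 0.9, -0.4]
grip_width: 0.701
```

```bash
python3 look.py w6 wrist
```

```text
6.9 [ 533.9 -247.4   23.6] yaw 0.0941 F [-0.17  0.87 -0.44] grip 59.90431352112542 [-0.63  0.7   1.52  0.    0.93  0.84]
```

View pics/w6.png

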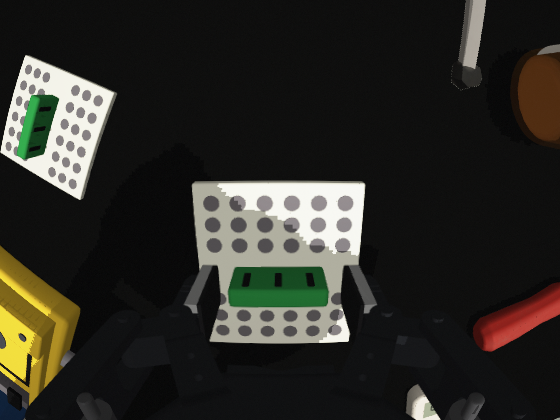

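apply_moves(commands=[[6,-0.22,-0.1,0.3,0],[6,0,0,0.2,0],[5,0,0,0,0],[4.2,0,0,0,0],[4.2,0,0,0,0],[4.2,0,0,0,0],[4.2,0,0,0,0],[4.2,0,0,0,0]], squeeze=25)

```text
time_s: 7.62
eef_pos: [531.3, -246.6, 18.6]
ee_rot: [0.0, 0.999, 0.047, 0.0]
force: [-1.1, 0.4, 4.6]
grip_width: 0.533
```

```bash
python3 st.py; python3 look.py w7 wrist
```

```text
7.6167 man [   4.92 -420.5    18.6 ] yaw 0.0948 tiltz [ 4.e-04 -4.e-04 -1.e+00] Fman [-1.12  0.21  4.62] M [ 0.05  0.26 -0.07] grip 45.5
7.6167 [ 531.3 -246.6   18.6] yaw 0.0948 F [-1.06  0.42  4.62] grip 45.514950734823564 [-0.63  0.7   1.53 -0.    0.91  0.84]
```

View pics/w7.png

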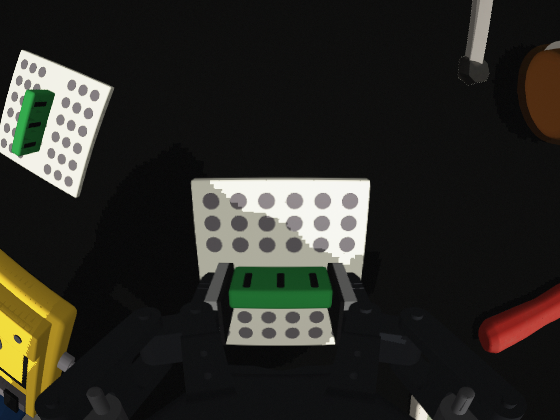

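apply_moves(commands=[[5.2,0,0,0,0],[5.2,0,0,-0.2,0],[5.2,0,0,-0.25,0],[4.2,0,0,0,0],[4.2,0,0,0,0],[4.2,0,0,0,0],[4.2,0,0,0,0]])

```text
time_s: 8.25
eef_pos: [531.4, -246.6, 23.3]
ee_rot: [0.0, 0.999, 0.047, 0.0]
force: [-0.7, 1.1, 5.4]
grip_width: 0.526
```

```bash
python3 st.py
```

```text
8.25 man [   4.97 -420.49   23.29] yaw 0.0948 tiltz [ 6.e-04 -5.e-04 -1.e+00] Fman [-0.88  0.95  5.35] M [0.08 0.24 0.03] grip 45.0
```

apply_moves(commands=[[4.2,0,0,-0.5,0],[4.2,0,0,-1.5,0],[4.2,0,0,-3,0],[4.2,0,0,-3,0],[4.2,0,0,-2,0],[4.2,0,0,0,0],[4.2,0,0,0,0]])

```text
time_s: 8.83
eef_pos: [531.2, -246.5, 123.0]
ee_rot: [0.0, 0.999, 0.047, 0.0]
force: [0.9, 0.2, -2.7]
grip_width: 0.526
```

```bash
python3 st.py;  python3 look.py w8 wrist;python3 look.py s8 scene
```

```text
8.8333 man [   4.79 -420.37  123.03] yaw 0.0948 tiltz [ 8.e-04 -6.e-04 -1.e+00] Fman [ 0.85  0.37 -2.69] M [-0.01  0.01  0.01] grip 44.9
8.8333 [ 531.2 -246.5  123. ] yaw 0.0948 F [ 0.91  0.2  -2.69] grip 44.924264839011144 [-0.63  0.56  1.46  0.    1.12  0.84]
8.8833 [ 530.7 -246.1  121.7] yaw 0.0948 F [-0.12  0.17 -1.67] grip 45.42992026087078 [-0.63  0.56  1.46 -0.    1.12  0.84]
```

View pics/w8.png

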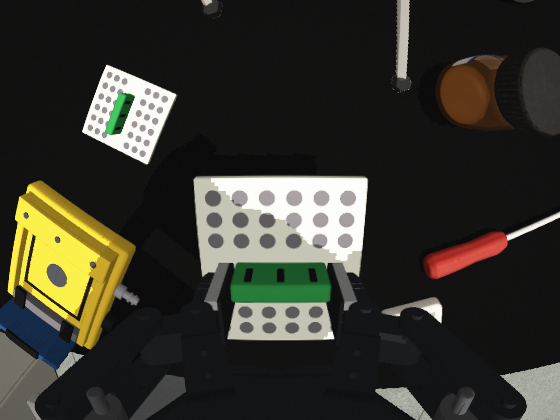

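View pics/s8.png

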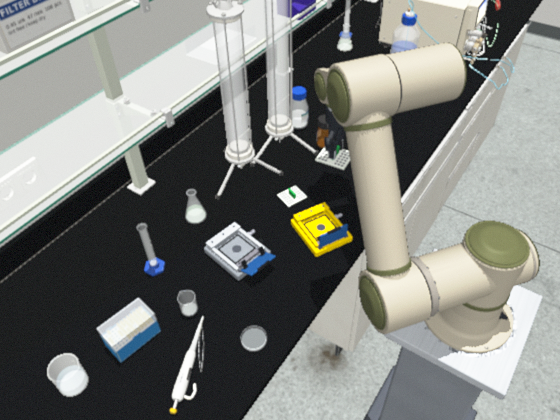

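apply_moves(commands=[[4.2,0.8,-3.2,-2,0],[4.2,0.86,-3.42,0,0],[4.2,0.86,-3.42,0,0],[4.2,0.86,-3.42,0,0],[4.2,0.86,-3.42,0,0],[4.2,0.86,-3.42,0,0],[4.2,0.86,-3.42,0,0],[4.2,0.86,-3.42,0,0],[4.2,0.86,-3.42,0,0],[4.2,0.86,-3.42,0,0],[4.2,0.86,-3.42,0,0],[4.2,0.86,-3.42,0,0]])

```text
time_s: 9.93
eef_pos: [594.0, 171.4, 140.8]
ee_rot: [0.0, 0.999, 0.047, -0.002]
force: [1.3, -0.3, -2.2]
grip_width: 0.531
```

apply_moves(commands=[[4.2,0,0,0,0.1],[4.2,0,0,0,0.1],[4.2,0,0,0,0.083],[4.2,0,0,0,0],[4.2,0,0,0,0],[4.2,0,0,0,0]])

```text
time_s: 10.43
eef_pos: [594.4, 169.5, 141.8]
ee_rot: [0.0, 0.996, -0.093, -0.001]
force: [-0.7, 0.3, -1.9]
grip_width: 0.525
```

```bash
python3 st.py;  python3 look.py w9 wrist
```

```text
10.4333 man [-1.0890e+01  2.0000e-02  1.4183e+02] yaw -0.186 tiltz [-1.5e-03 -1.0e-04 -1.0e+00] Fman [-0.78  0.15 -1.87] M [ 0.03  0.04 -0.02] grip 44.8
10.4333 [594.4 169.5 141.8] yaw -0.186 F [-0.74  0.29 -1.87] grip 44.8157920126821 [0.09 0.6  1.33 0.   1.21 1.85]
```

View pics/w9.png

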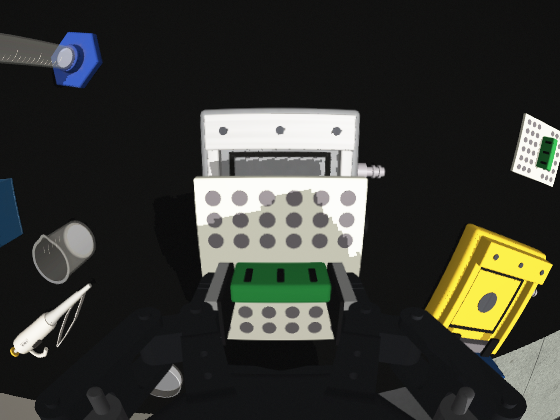

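Run:
```python
import pickle
from h import *
s,i,I=pickle.load(open('pics/w9.pkl','rb'));crop(I,180,95,400,290,3.6,'pics/w9c.png')
for p in [(194,178),(280.5,178),(367,178)]: print(man(onz(i,[p],124.5,True)[0]).round(1))
```

```text
[ 37.1  41.2 124.5]
[ 36.7  -0.  124.5]
[ 37.2 -41.3 124.5]
```

View pics/w9c.png

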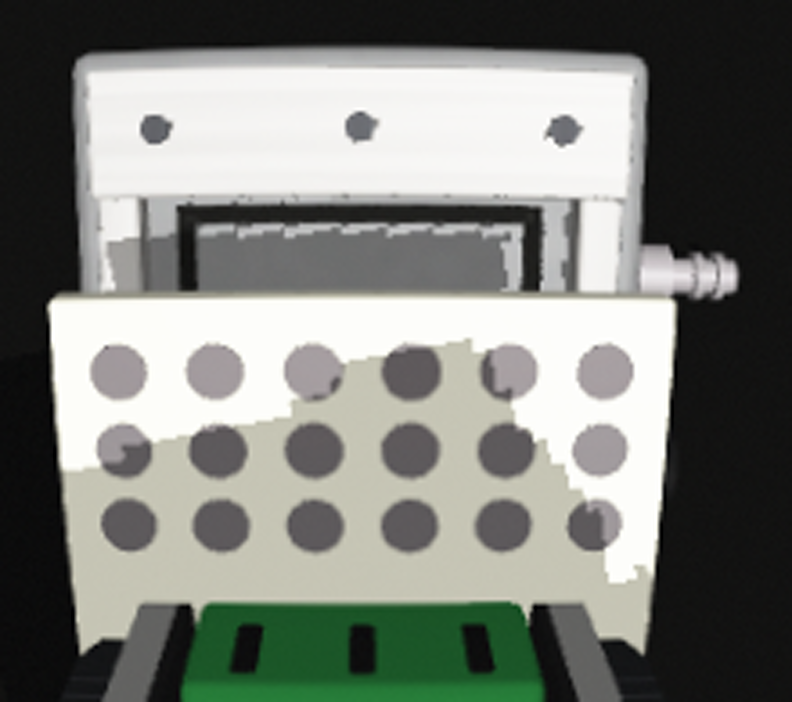

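Run:
```python
import pickle
from h import *
s,i,I=pickle.load(open('pics/w9.pkl','rb'))
for p in [(95,197),(360,197),(630,197),(88,68),(632,70)]:
    print(p,man(onz(i,[np.array(p)/3.6+[180,95]-.4],44,True)[0]).round(1))
for p in [(140,200),(582,200)]: print(p,man(onz(i,[np.array(p)/3.6+[180,95]-.4],37.5,True)[0]).round(1))
```

```text
(95, 197) [41.5 53.3 44. ]
(360, 197) [40.8  0.5 44. ]
(630, 197) [ 41.6 -53.3  44. ]
(88, 68) [67.4 53.9 44. ]
(632, 70) [ 67.1 -52.8  44. ]
(140, 200) [39.9 45.3 37.5]
(582, 200) [ 40.  -44.7  37.5]
```

apply_moves(commands=[[4.2,0.1,0,1.5,0],[4.2,0,0,2.5,0],[4.2,0,0,1.2,0],[4.2,0,0,0.5,0],[4.2,0,0,0,0],[4.2,0,0,0,0]])

```text
time_s: 10.98
eef_pos: [596.1, 169.5, 86.4]
ee_rot: [-0.0, 0.996, -0.094, 0.0]
force: [0.1, -0.7, -0.8]
grip_width: 0.529
```

```bash
python3 st.py;  python3 look.py w10 wrist; python3 look.py s10 scene
python3 - <<'E'
import pickle
from h import *
s,i,I=pickle.load(open('pics/s10.pkl','rb'));crop(I,180,200,300,300,6,'pics/s10c.png')
E
```

```text
10.9833 man [-9.28  0.34 86.42] yaw -0.1879 tiltz [ 9.e-04  1.e-04 -1.e+00] Fman [ 0.24 -0.68 -0.83] M [-0.02 -0.04  0.01] grip 45.2
10.9833 [596.1 169.5  86.4] yaw -0.1879 F [ 0.1  -0.71 -0.83] grip 45.18754729343675 [0.09 0.67 1.37 0.   1.1  1.85]
11.0333 [596.3 169.5  86.8] yaw -0.1879 F [-0.55  0.95 -1.58] grip 45.027234697916604 [0.09 0.67 1.37 0.   1.1  1.85]
```

View pics/w10.png

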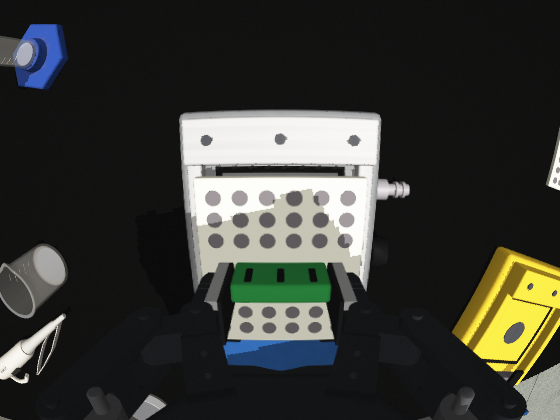

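View pics/s10c.png

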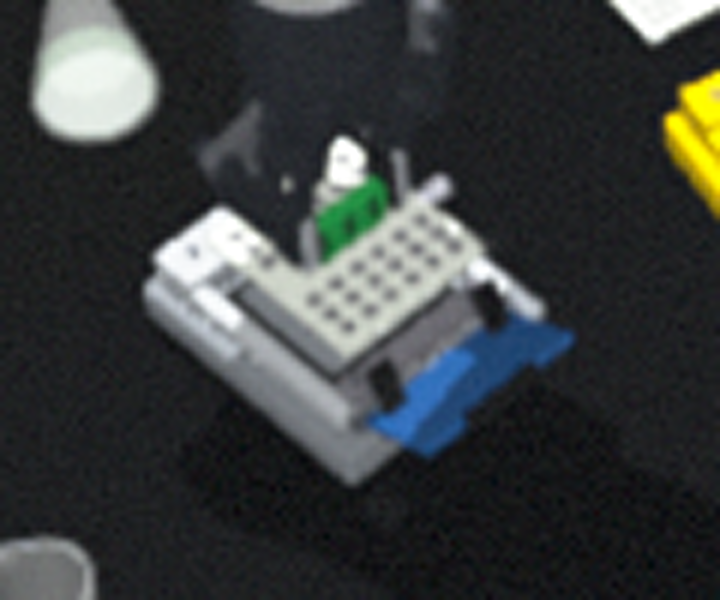

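apply_moves(commands=[[4.2,-0.1,0,0.5,0],[4.2,0,0,0.7,0],[4.2,0,0,0.6,0],[4.2,0,0,0.2,0],[4.2,0,0,0,0],[4.2,0,0,0,0]], squeeze=20)

```text
time_s: 11.58
eef_pos: [594.7, 169.6, 65.6]
ee_rot: [0.0, 0.996, -0.094, -0.0]
force: [-0.0, 1.3, -1.4]
grip_width: 0.529
```

```bash
python3 st.py
```

```text
11.5833 man [-10.65   0.23  65.57] yaw -0.1882 tiltz [-2.e-04 -0.e+00 -1.e+00] Fman [-0.25  1.23 -1.4 ] M [-0.03  0.04 -0.04] grip 45.2
```

apply_moves(commands=[[4.2,0,0,0.2,0],[4.2,0,0,0.2,0],[4.2,0,0,0.2,0],[4.2,0,0,0,0],[4.2,0,0,0,0]])

```text
time_s: 12.0
eef_pos: [594.9, 169.6, 60.1]
ee_rot: [-0.0, 0.996, -0.094, 0.0]
force: [0.9, -0.1, 1.4]
grip_width: 0.53
```

```bash
python3 st.py
```

```text
12.0 man [-10.39   0.28  60.14] yaw -0.1882 tiltz [ 7.e-04  0.e+00 -1.e+00] Fman [0.86 0.07 1.44] M [-0.05  0.08  0.02] grip 45.3
```

apply_moves(commands=[[4.2,0,0,0.15,0],[4.2,0,0,0.15,0],[4.2,0,0,0,0],[4.2,0,0,0,0]])

```text
time_s: 12.33
eef_pos: [596.1, 169.4, 57.9]
ee_rot: [-0.0, 0.996, -0.094, 0.002]
force: [3.9, -1.0, 5.6]
grip_width: 0.53
```

```bash
python3 st.py;python3 look.py w11 wrist
python3 - <<'E'
import pickle
from h import *
s,i,I=pickle.load(open('pics/w11.pkl','rb'));crop(I,160,95,420,370,2.8,'pics/w11c.png')
E
```

```text
12.3333 man [-9.23  0.32 57.85] yaw -0.1884 tiltz [ 4.1e-03  1.0e-04 -1.0e+00] Fman [ 3.98 -0.24  5.65] M [-0.2  -0.45 -0.02] grip 45.2
12.3333 [596.1 169.4  57.9] yaw -0.1884 F [ 3.87 -0.98  5.65] grip 45.23771490207088 [ 0.09  0.7   1.39 -0.    1.04  1.85]
```

View pics/w11c.png

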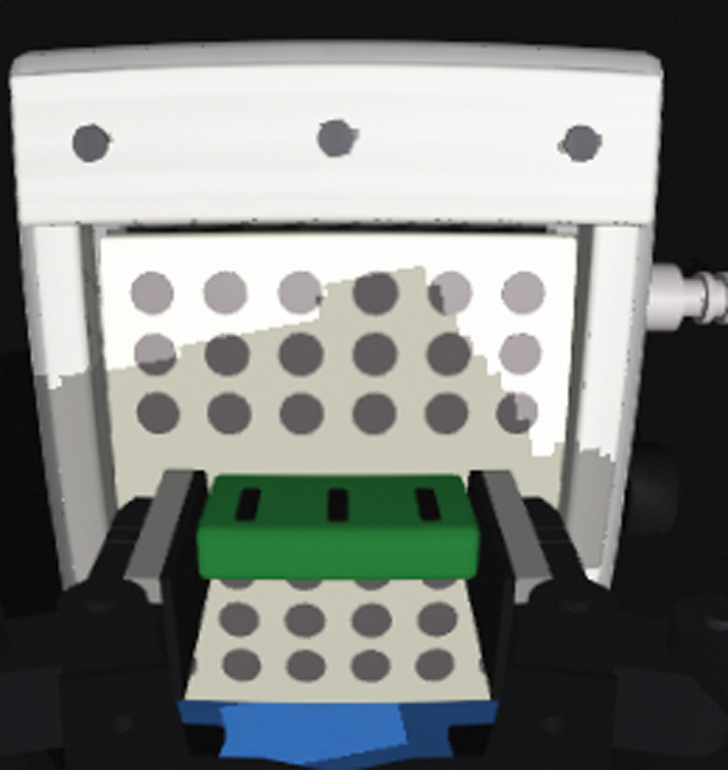

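apply_moves(commands=[[4.2,0,0,0.15,0],[4.2,0,0,0.15,0],[4.2,0,0,0,0],[4.2,0,0,0,0]])

```text
time_s: 12.72
eef_pos: [596.9, 169.3, 55.4]
ee_rot: [-0.0, 0.996, -0.094, 0.003]
force: [6.4, -2.5, 6.3]
grip_width: 0.531
```

```bash
python3 st.py;python3 look.py w12 wrist; python3 look.py s12 scene;python3 - <<'E'
import pickle
from h import *
s,i,I=pickle.load(open('pics/w12.pkl','rb'));crop(I,160,95,420,370,2.8,'pics/w12c.png')
s,i,I=pickle.load(open('pics/s12.pkl','rb'));crop(I,190,205,290,290,7,'pics/s12c.png')
E
```

```text
12.7167 man [-8.44  0.34 55.39] yaw -0.1884 tiltz [ 0.0063 -0.     -1.    ] Fman [ 6.79 -1.29  6.32] M [-0.24 -0.82  0.07] grip 45.3
12.7167 [596.9 169.3  55.4] yaw -0.1884 F [ 6.43 -2.53  6.32] grip 45.33164241436733 [ 0.09  0.71  1.4  -0.    1.03  1.85]
12.7667 [596.9 169.3  55.4] yaw -0.1885 F [ 7.4  -1.61  7.12] grip 45.20974165307752 [ 0.09  0.71  1.4  -0.    1.03  1.85]
```

View pics/w12c.png

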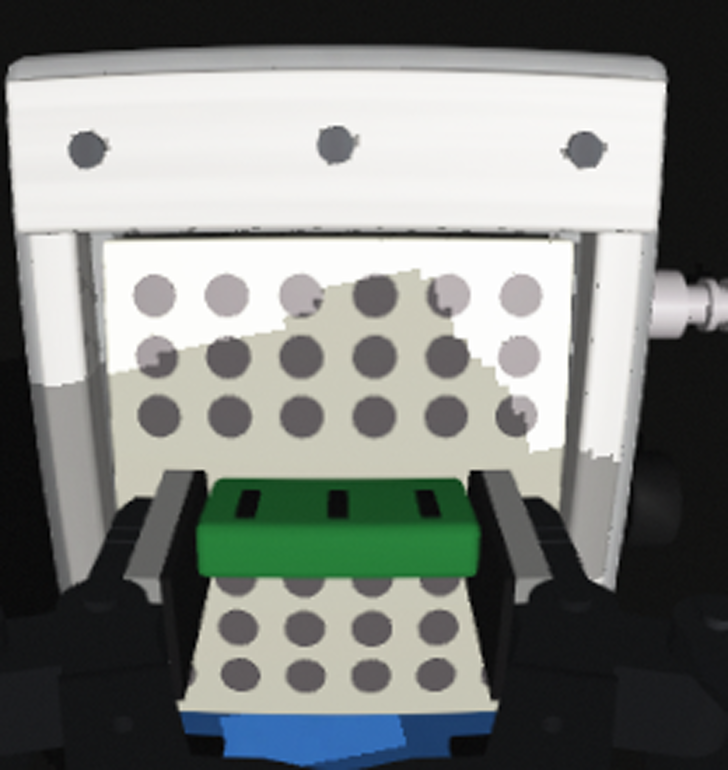

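View pics/s12c.png

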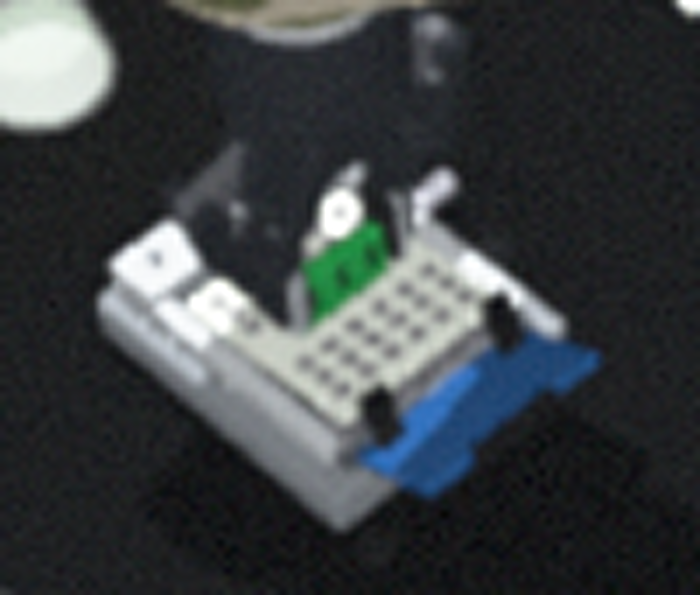

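apply_moves(commands=[[4.2,0.05,0,0.1,0],[4.2,0.05,0,0.1,0],[4.2,0.05,0,0,0],[4.2,0,0,0,0]])

```text
time_s: 13.15
eef_pos: [597.2, 169.3, 54.9]
ee_rot: [-0.0, 0.996, -0.094, 0.002]
force: [-7.0, -2.2, 23.3]
grip_width: 0.528
```

```bash
python3 st.py
```

```text
13.15 man [-8.11  0.4  54.87] yaw -0.1879 tiltz [ 3.4e-03 -1.0e-04 -1.0e+00] Fman [-6.47 -3.43 23.28] M [-0.42  1.2   0.05] grip 45.1
```

apply_moves(commands=[[4.2,0,0,-0.1,0],[4.2,0,0,-0.05,0],[4.2,0,0,0,0]])

```text
time_s: 13.4
eef_pos: [597.2, 169.3, 55.0]
ee_rot: [-0.0, 0.996, -0.094, 0.002]
force: [-0.5, -1.8, 12.1]
grip_width: 0.534
```

```bash
python3 st.py;python3 look.py w13 wrist
python3 - <<'E'
import pickle
from h import *
s,i,I=pickle.load(open('pics/w13.pkl','rb'));crop(I,160,95,420,370,2.8,'pics/w13c.png')
E
```

```text
13.4 man [-8.12  0.37 55.01] yaw -0.1881 tiltz [ 0.0033  0.     -1.    ] Fman [-0.19 -1.83 12.06] M [-0.22  0.33  0.05] grip 45.6
13.4 [597.2 169.3  55. ] yaw -0.1881 F [-0.53 -1.77 12.06] grip 45.588492196123156 [ 0.09  0.71  1.39 -0.    1.04  1.85]
```

View pics/w13c.png

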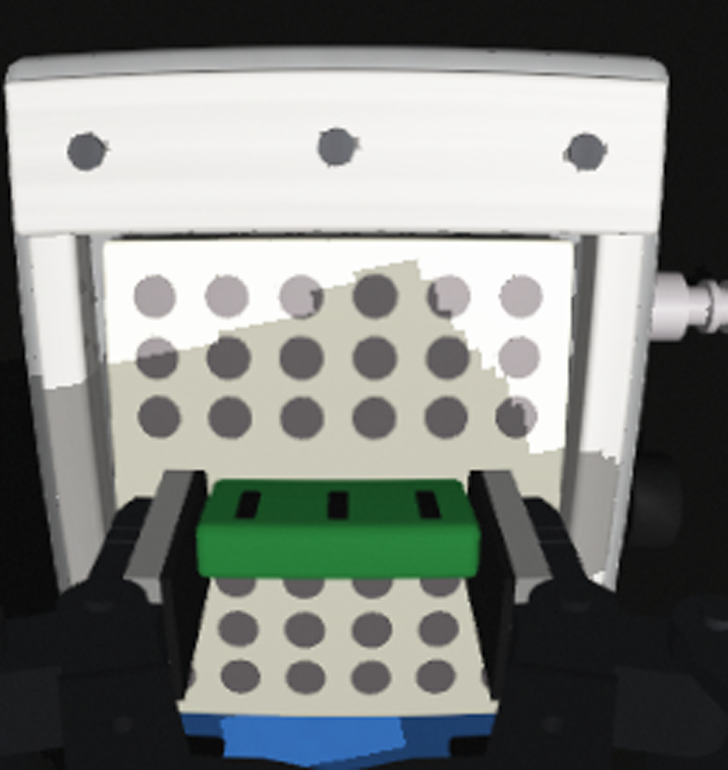

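apply_moves(commands=[[4.2,0,0,-0.08,0],[4.2,0.15,0,0,0],[4.2,0.15,0,0,0],[4.2,0.1,0,0,0],[4.2,0,0,0,0]])

```text
time_s: 13.87
eef_pos: [599.7, 169.0, 54.8]
ee_rot: [-0.0, 0.996, -0.094, -0.001]
force: [-5.1, 0.8, 10.6]
grip_width: 0.524
```

```bash
python3 st.py;python3 look.py w14 wrist
python3 - <<'E'
import pickle
from h import *
s,i,I=pickle.load(open('pics/w14.pkl','rb'));crop(I,160,95,420,370,2.8,'pics/w14c.png')
E
```

```text
13.8667 man [-5.55  0.55 54.83] yaw -0.1881 tiltz [-1.e-03  5.e-04 -1.e+00] Fman [-5.14 -0.2  10.65] M [0.17 0.97 0.08] grip 44.8
13.8667 [599.7 169.   54.8] yaw -0.1881 F [-5.09  0.76 10.65] grip 44.76732102501443 [0.09 0.72 1.38 0.   1.05 1.85]
```

View pics/w14c.png

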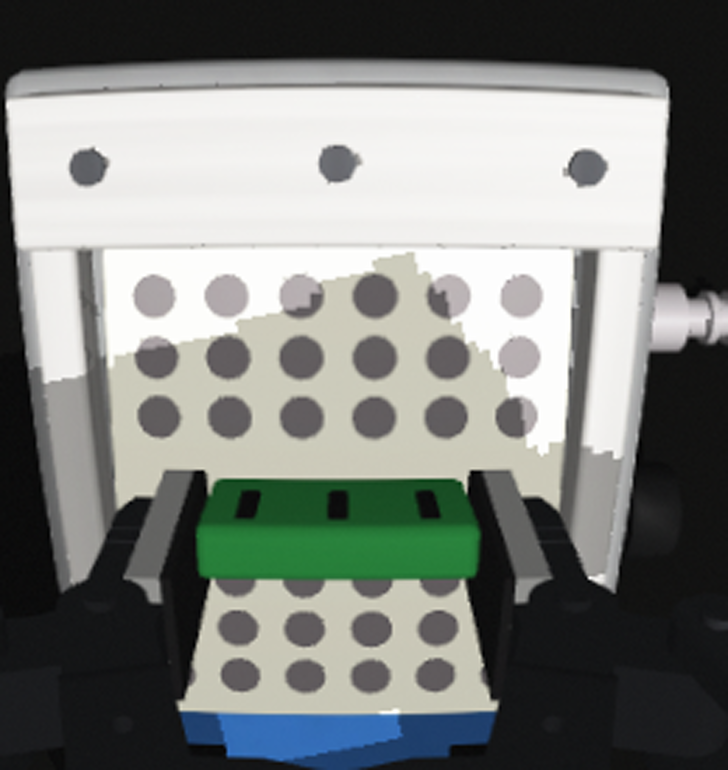

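apply_moves(commands=[[4.2,0,0,-0.06,0],[4.2,0.15,0,0,0],[4.2,0.15,0,0,0],[4.2,0.1,0,0,0],[4.2,0,0,0,0]])

```text
time_s: 14.33
eef_pos: [604.0, 168.0, 54.6]
ee_rot: [-0.0, 0.996, -0.094, -0.0]
force: [-2.9, 0.6, 5.7]
grip_width: 0.533
```

```bash
python3 st.py
```

```text
14.3333 man [-1.23  0.38 54.6 ] yaw -0.1882 tiltz [-4.e-04  2.e-04 -1.e+00] Fman [-2.95  0.09  5.69] M [0.21 0.38 0.04] grip 45.5
```

apply_moves(commands=[[4.2,0.12,0,-0.03,0],[4.2,0.12,0,0,0],[4.2,0.11,0,0,0],[4.2,0,0,0,0]])

```text
time_s: 14.67
eef_pos: [607.6, 167.0, 54.5]
ee_rot: [0.0, 0.996, -0.094, -0.0]
force: [1.0, 0.7, -0.7]
grip_width: 0.532
```

```bash
python3 st.py
```

```text
14.6667 man [ 2.57  0.08 54.48] yaw -0.1884 tiltz [-1.e-04 -1.e-04 -1.e+00] Fman [ 0.86  0.88 -0.66] M [ 0.   -0.12  0.  ] grip 45.4
```

apply_moves(commands=[[4.2,0.1,0,0,0],[4.2,0.1,0,0,0],[4.2,0,0,0,0]])

```text
time_s: 14.92
eef_pos: [609.1, 166.8, 54.6]
ee_rot: [0.0, 0.996, -0.094, -0.001]
force: [-2.3, 0.1, -0.4]
grip_width: 0.531
```

```bash
python3 st.py
```

```text
14.9167 man [ 4.1   0.13 54.6 ] yaw -0.1883 tiltz [-1.2e-03 -1.0e-04 -1.0e+00] Fman [-2.27 -0.38 -0.38] M [0.   0.36 0.01] grip 45.3
```

apply_moves(commands=[[4.2,0.05,0,0,0],[4.2,0.05,0,0,0],[4.2,0,0,0,0]])

```text
time_s: 15.17
eef_pos: [610.1, 166.6, 54.7]
ee_rot: [0.0, 0.996, -0.094, -0.001]
force: [-3.7, 0.1, 0.5]
grip_width: 0.531
```

```bash
python3 st.py
```

```text
15.1667 man [ 5.05  0.13 54.7 ] yaw -0.1881 tiltz [-1.1e-03 -1.0e-04 -1.0e+00] Fman [-3.64 -0.57  0.54] M [ 0.01  0.65 -0.03] grip 45.3
```

apply_moves(commands=[[4.2,0.05,0,0,0],[4.2,0.05,0,0,0],[4.2,0,0,0,0]])

```text
time_s: 15.42
eef_pos: [611.2, 166.4, 54.8]
ee_rot: [0.0, 0.996, -0.094, -0.0]
force: [-5.6, 0.6, -0.6]
grip_width: 0.532
```

```bash
python3 st.py
```

```text
15.4167 man [ 6.14  0.16 54.79] yaw -0.1882 tiltz [-8.e-04 -1.e-04 -1.e+00] Fman [-5.6  -0.49 -0.58] M [-0.06  0.84 -0.06] grip 45.4
```

```bash
python3 look.py w15 wrist;python3 look.py s15 scene
python3 - <<'E'
import pickle
from h import *
s,i,I=pickle.load(open('pics/w15.pkl','rb'));crop(I,160,95,420,370,2.8,'pics/w15c.png')
s,i,I=pickle.load(open('pics/s15.pkl','rb'));crop(I,190,205,290,290,7,'pics/s15c.png')
E
```

```text
15.4167 [611.2 166.4  54.8] yaw -0.1882 F [-5.6   0.56 -0.58] grip 45.43065494777196 [ 0.08  0.74  1.34 -0.    1.06  1.84]
15.4667 [611.2 166.4  54.8] yaw -0.1882 F [-5.61  0.1  -1.22] grip 45.2066555232584 [ 0.08  0.74  1.34 -0.    1.06  1.84]
```

View pics/w15c.png

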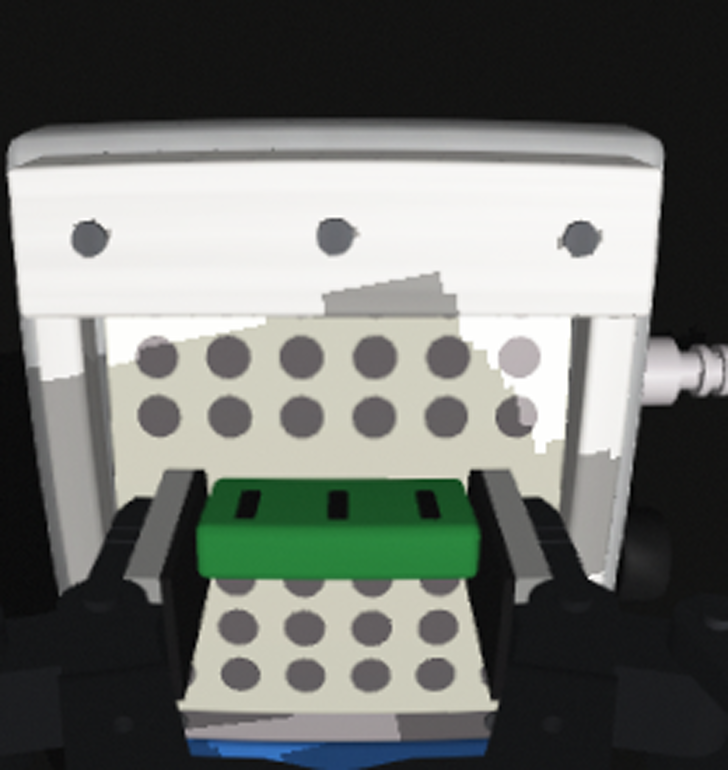

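View pics/s15c.png

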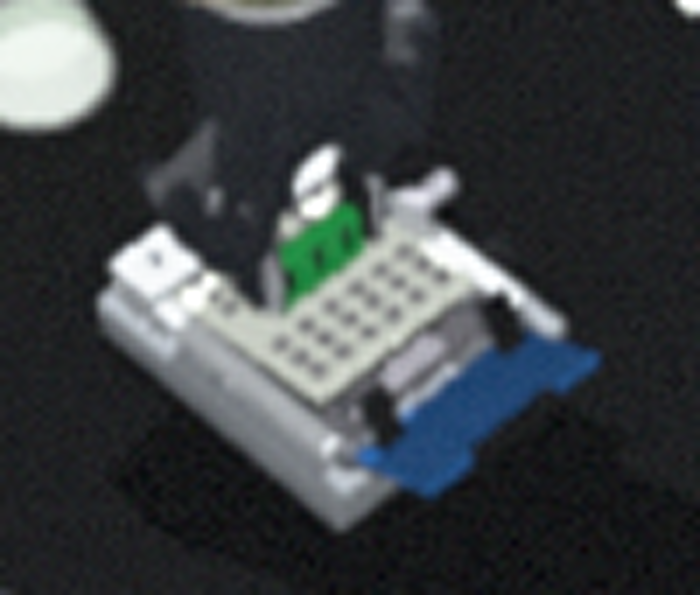

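apply_moves(commands=[[4.2,0,0,0.1,0],[4.2,0,0,0.1,0],[4.2,0,0,0,0]])

```text
time_s: 15.77
eef_pos: [611.3, 166.5, 53.5]
ee_rot: [0.0, 0.996, -0.094, -0.0]
force: [-7.5, -0.6, 6.2]
grip_width: 0.533
```

```bash
python3 st.py
```

```text
15.7667 man [ 6.27  0.23 53.49] yaw -0.1881 tiltz [-1.e-04 -1.e-04 -1.e+00] Fman [-7.24 -2.02  6.22] M [-0.16  1.13 -0.08] grip 45.5
```

```bash
python3 look.py w16 wrist
python3 - <<'E'
import pickle
from h import *
s,i,I=pickle.load(open('pics/w16.pkl','rb'));crop(I,215,325,350,370,5.8,'pics/w16c.png')
s,i,I=pickle.load(open('pics/w15.pkl','rb'));crop(I,215,325,350,370,5.8,'pics/w15d.png')
a=cv2.imread('pics/w15d.png');b=cv2.imread('pics/w16c.png');cv2.imwrite('pics/cmp.png',np.vstack([a,b]))
E
```

```text
15.7667 [611.3 166.5  53.5] yaw -0.1881 F [-7.49 -0.63  6.22] grip 45.52773229937034 [ 0.08  0.74  1.34 -0.    1.06  1.84]
```

View pics/cmp.png

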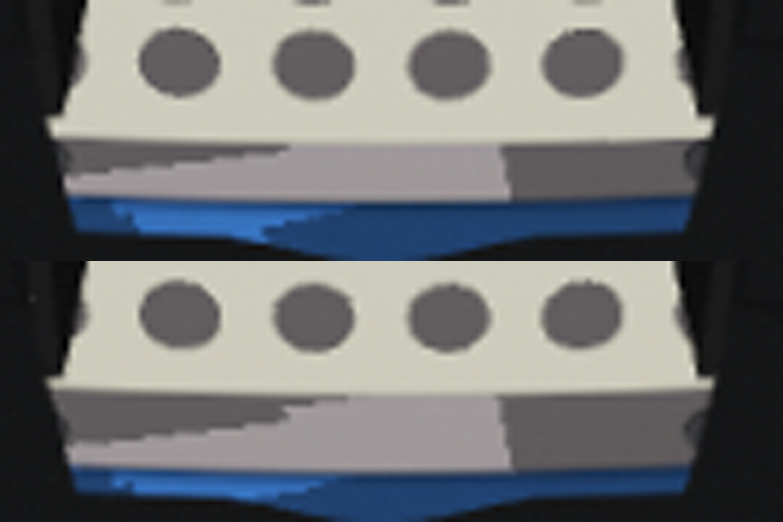

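Run:
```python
import pickle
from h import *
for n,r1,r2 in(('w15',143,203),('w16',131,208)):
    s,i,I=pickle.load(open(f'pics/{n}.pkl','rb'))
    for r in (r1,r2):
        p=[(280,r/5.8+325-.4)]
        print(n,man(onz(i,p,37.5,True)[0]).round(1),man(onz(i,p,42,True)[0]).round(1),man(onz(i,p,39,True)[0]).round(1))
```

```text
w15 [-48.7   0.4  37.5] [-44.7   0.4  42. ] [-47.4   0.4  39. ]
w15 [-57.5   0.4  37.5] [-53.2   0.4  42. ] [-56.1   0.4  39. ]
w16 [-45.7   0.4  37.5] [-41.7   0.4  42. ] [-44.4   0.4  39. ]
w16 [-56.8   0.4  37.5] [-52.5   0.4  42. ] [-55.4   0.4  39. ]
```

apply_moves(commands=[[4.2,-0.05,0,0.07,0],[4.2,-0.03,0,0.08,0],[4.2,0,0,0,0]])

```text
time_s: 16.07
eef_pos: [610.7, 166.5, 52.2]
ee_rot: [0.0, 0.996, -0.094, 0.0]
force: [-8.2, -1.8, 6.6]
grip_width: 0.528
```

```bash
python3 st.py
```

```text
16.0667 man [ 5.69  0.21 52.18] yaw -0.1881 tiltz [ 7.e-04 -2.e-04 -1.e+00] Fman [-7.69 -3.32  6.64] M [-0.23  1.01  0.  ] grip 45.1
```

apply_moves(commands=[[4.2,-0.06,0,0.07,0],[4.2,-0.06,0,0.08,0],[4.2,0,0,0,0]])

```text
time_s: 16.32
eef_pos: [610.0, 166.7, 50.7]
ee_rot: [0.0, 0.996, -0.094, 0.001]
force: [-4.6, -1.8, 4.9]
grip_width: 0.529
```

```bash
python3 st.py;python3 look.py w17 wrist
python3 - <<'E'
import pickle
from h import *
s,i,I=pickle.load(open('pics/w17.pkl','rb'));crop(I,160,95,420,370,2.8,'pics/w17c.png')
E
```

```text
16.3167 man [ 4.93  0.22 50.74] yaw -0.1881 tiltz [ 2.e-03 -2.e-04 -1.e+00] Fman [-4.14 -2.61  4.87] M [-0.24  0.61 -0.08] grip 45.2
16.3167 [610.  166.7  50.7] yaw -0.1881 F [-4.56 -1.79  4.87] grip 45.19381060467148 [ 0.08  0.74  1.35 -0.    1.05  1.84]
```

View pics/w17c.png

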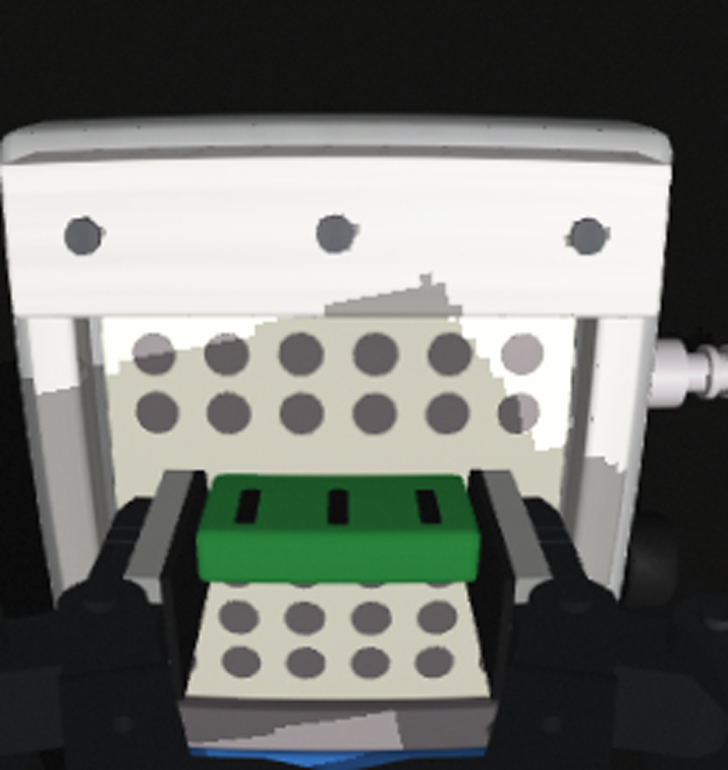

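apply_moves(commands=[[4.2,-0.03,0,0.08,0],[4.2,-0.03,0,0.08,0],[4.2,0,0,0,0],[4.2,0,0,0,0]])

```text
time_s: 16.7
eef_pos: [609.2, 166.8, 49.0]
ee_rot: [0.0, 0.996, -0.094, 0.001]
force: [-5.6, -0.8, 4.8]
grip_width: 0.528
```

```bash
python3 st.py
```

```text
16.7 man [ 4.18  0.22 49.01] yaw -0.1881 tiltz [ 1.3e-03 -2.0e-04 -1.0e+00] Fman [-5.32 -1.81  4.84] M [-0.24  0.74 -0.02] grip 45.1
```

apply_moves(commands=[[4.2,-0.03,0,0.08,0],[4.2,-0.03,0,0.08,0],[4.2,0,0,0,0],[4.2,0,0,0,0]])

```text
time_s: 17.03
eef_pos: [609.0, 166.9, 48.4]
ee_rot: [0.0, 0.996, -0.094, 0.001]
force: [-7.9, -1.8, 11.0]
grip_width: 0.53
```

```bash
python3 st.py;python3 look.py w18 wrist; python3 look.py s18 scene;python3 - <<'E'
import pickle
from h import *
s,i,I=pickle.load(open('pics/w18.pkl','rb'));crop(I,160,95,420,370,2.8,'pics/w18c.png')
s,i,I=pickle.load(open('pics/s18.pkl','rb'));crop(I,190,205,290,290,7,'pics/s18c.png')
E
```

```text
17.0333 man [ 3.95  0.2  48.39] yaw -0.188 tiltz [ 2.5e-03 -3.0e-04 -1.0e+00] Fman [-7.43 -3.26 10.95] M [-0.37  0.94 -0.  ] grip 45.3
17.0333 [609.  166.9  48.4] yaw -0.188 F [-7.91 -1.81 10.95] grip 45.26939412287689 [ 0.08  0.74  1.36 -0.    1.04  1.84]
17.0833 [609.  166.9  48.4] yaw -0.1881 F [-7.46 -2.46 10.7 ] grip 45.00664475599616 [ 0.08  0.74  1.36 -0.    1.04  1.84]
```

View pics/w18c.png

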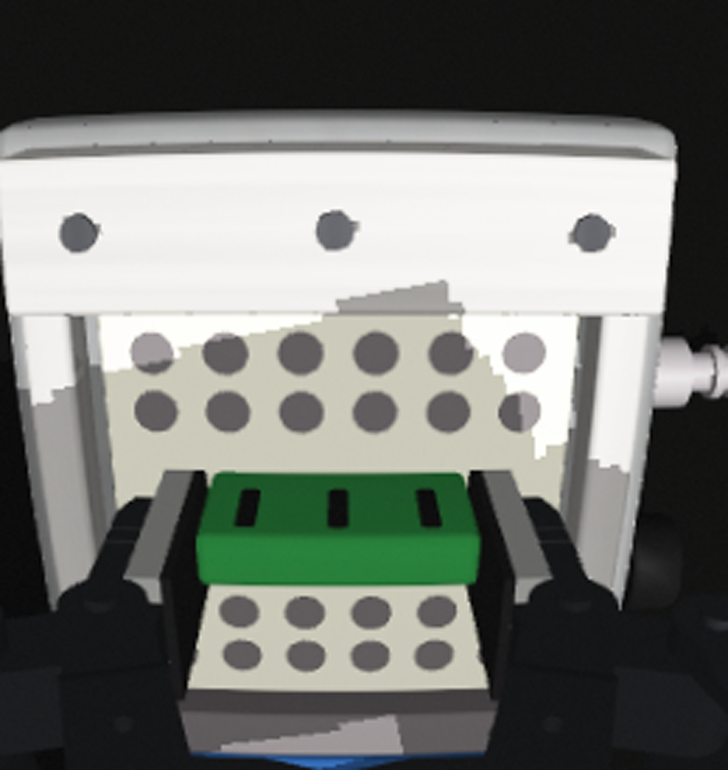

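View pics/s18c.png

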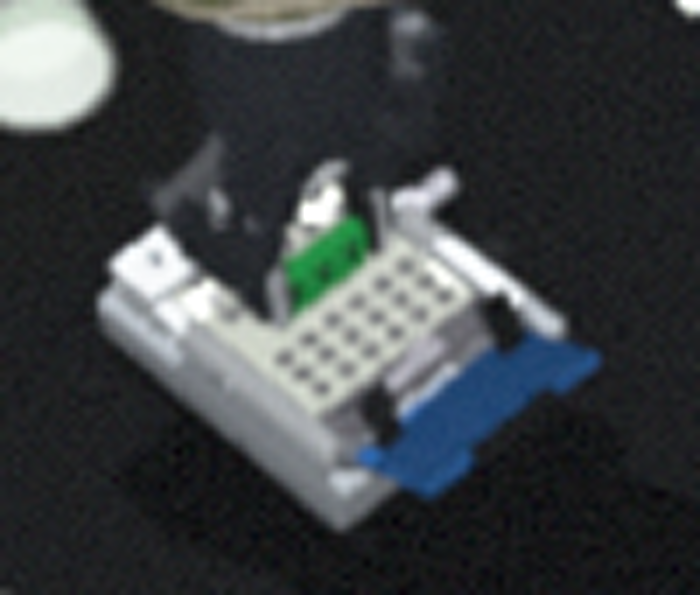

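apply_moves(commands=[[4.2,-0.08,0,0,0],[4.2,-0.08,0,0,0],[4.2,-0.06,0,0,0],[4.2,0,0,0,0]])

```text
time_s: 17.47
eef_pos: [608.1, 167.1, 48.4]
ee_rot: [-0.0, 0.996, -0.094, 0.003]
force: [0.1, -2.4, 6.7]
grip_width: 0.531
```

```bash
python3 st.py
```

```text
17.4667 man [ 2.98  0.26 48.41] yaw -0.1883 tiltz [ 6.e-03 -3.e-04 -1.e+00] Fman [ 0.58 -2.32  6.66] M [-0.42 -0.18  0.04] grip 45.4
```

apply_moves(commands=[[5,0.05,0,0,0],[5.8,0,0,0,0],[5.8,0,0,0,0],[5.8,0,0,0,0],[5.8,0,0,-1,0],[5.8,0,0,-3,0],[5.8,0,0,-3,0],[5.8,-1,0,-3,0],[5.8,-3,0,0,0],[5.8,-3,0,0,0],[5.8,0,0,0,0],[5.8,0,0,0,0]])

```text
time_s: 18.47
eef_pos: [537.1, 180.9, 147.8]
ee_rot: [-0.0, 0.996, -0.094, 0.001]
force: [1.0, -0.2, 0.7]
grip_width: 0.678
```

```bash
python3 st.py;python3 look.py w19 wrist; python3 look.py s19 scene;python3 - <<'E'
import pickle
from h import *
s,i,I=pickle.load(open('pics/w19.pkl','rb'));crop(I,160,60,400,260,3.2,'pics/w19c.png')
s,i,I=pickle.load(open('pics/s19.pkl','rb'));crop(I,190,205,290,290,7,'pics/s19c.png')
E
```

```text
18.4667 man [-69.28   0.54 147.81] yaw -0.1873 tiltz [ 1.e-03  1.e-04 -1.e+00] Fman [ 0.98 -0.03  0.73] M [-0.06 -0.03  0.05] grip 57.9
18.4667 [537.1 180.9 147.8] yaw -0.1873 F [ 0.95 -0.21  0.73] grip 57.890294030277985 [ 0.12  0.49  1.5  -0.    1.15  1.88]
18.5167 [538.2 180.6 147.7] yaw -0.1878 F [ 1.43 -0.26  0.08] grip 57.82755212214758 [ 0.12  0.49  1.49 -0.    1.15  1.88]
```

View pics/w19c.png

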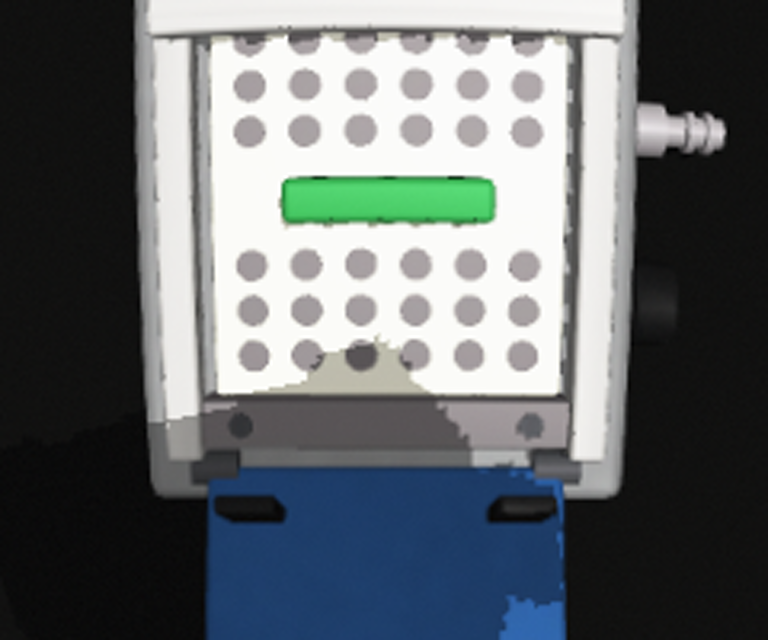

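View pics/s19c.png

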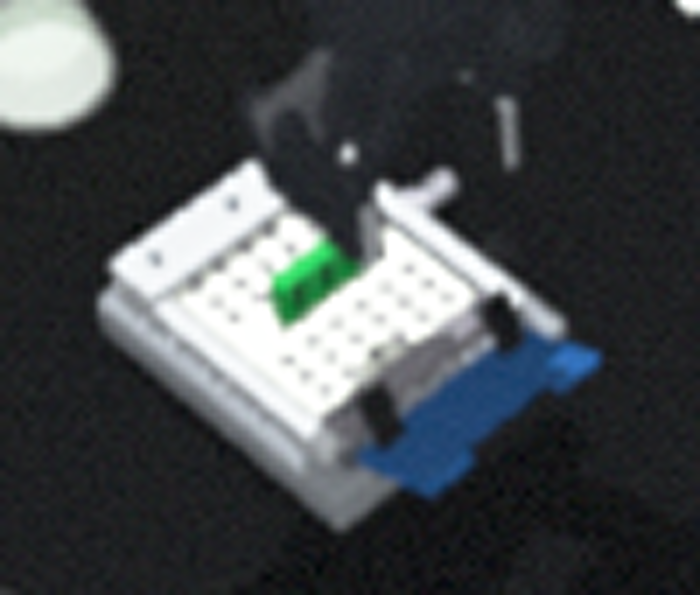

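Run:
```python
import pickle
from h import *
s,i,I=pickle.load(open('pics/w19.pkl','rb'))
u=lambda p:[np.array(p)/3.2+[160,60]-.4]
for a,b in (((218,392),(562,392)),((215,250),(566,250)),((209,60),(571,60))):
    A,B=[man(onz(i,u(p),32,True)[0]) for p in(a,b)];print(A.round(1),B.round(1),np.linalg.norm(A-B).round(2))
# hole rows x pitch at z32
for r in (356,310,265,131,86): print(r,man(onz(i,u((388,r)),32,True)[0])[0].round(2))
for p,z in (((281,205),57),((495,205),57),((388,177),57),((388,222),57),((388,400),37.5),((388,449),37.5)): print(p,man(onz(i,u(p),z,True)[0]).round(1))
```

```text
[-44.9  41.7  32. ] [-44.9 -42.6  32. ] 84.31
[-10.1  41.3  32. ] [-10.  -42.4  32. ] 83.68
[35.7 42.  32. ] [ 35.8 -42.8  32. ] 84.83
356 -36.23
310 -25.01
265 -14.17
131 17.75
86 28.48
(281, 205) [ 1.2 22.8 57. ]
(495, 205) [  1.3 -22.5  57. ]
(388, 177) [ 7.   0.2 57. ]
(388, 222) [-2.6  0.2 57. ]
(388, 400) [-45.9   0.1  37.5]
(388, 449) [-58.    0.1  37.5]
```

apply_moves(commands=[[3,-3.3,0,0,0],[0,-3.4,0,0,0],[0,0,0,0,0],[0,0,0,3,0],[0,0,0,3,0],[0,0,0,2.4,0],[0,0,0,1.1,0],[0,0,0,0,0],[0,0,0,0,0]])

```text
time_s: 19.32
eef_pos: [472.9, 192.9, 52.2]
ee_rot: [-0.0, 0.996, -0.094, 0.0]
force: [0.6, 0.7, 0.4]
grip_width: -0.001
```

```bash
python3 st.py;python3 look.py w20 wrist; python3 look.py s20 scene;python3 - <<'E'
import pickle
from h import *
s,i,I=pickle.load(open('pics/s20.pkl','rb'));crop(I,190,205,290,290,7,'pics/s20c.png')
E
```

```text
19.3167 man [-134.64    0.38   52.21] yaw -0.1885 tiltz [ 6.e-04  1.e-04 -1.e+00] Fman [0.46 0.85 0.43] M [ 0.06 -0.05  0.01] grip -0.1
19.3167 [472.9 192.9  52.2] yaw -0.1885 F [0.61 0.75 0.43] grip -0.05658491812235999 [ 0.16  0.52  1.75 -0.    0.87  1.92]
19.3667 [473.2 193.1  52.9] yaw -0.1883 F [ 0.63 -0.09  0.41] grip 0.029642477136199476 [ 0.16  0.52  1.75 -0.    0.87  1.92]
```

View pics/w20.png

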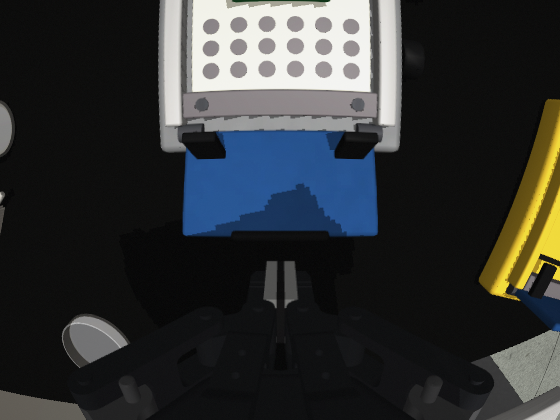

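View pics/s20c.png

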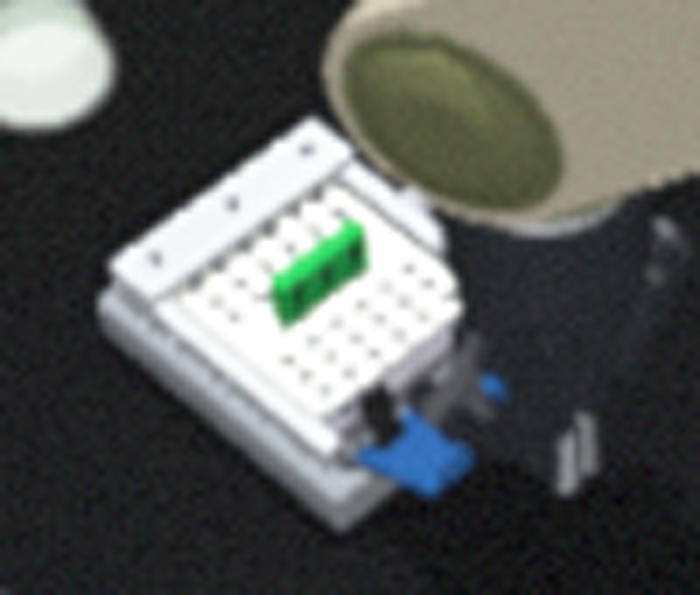

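apply_moves(commands=[[0,0.4,0,0.2,0],[0,0.4,0,0,0],[0,0.15,0,0,0],[0,0,0,0,0]])

```text
time_s: 19.75
eef_pos: [481.9, 191.1, 50.0]
ee_rot: [-0.0, 0.996, -0.094, 0.0]
force: [-0.4, 0.4, -0.4]
grip_width: -0.001
```

```bash
python3 st.py
```

```text
19.75 man [-125.48    0.27   50.02] yaw -0.1885 tiltz [ 6.e-04  1.e-04 -1.e+00] Fman [-0.43  0.29 -0.42] M [ 0.01 -0.    0.03] grip -0.1
```

apply_moves(commands=[[0,0.1,0,0,0],[0,0.1,0,0,0],[0,0,0,0,0]])

```text
time_s: 20.0
eef_pos: [482.5, 191.0, 49.6]
ee_rot: [0.0, 0.996, -0.094, -0.001]
force: [-4.1, 1.5, 4.5]
grip_width: 0.0
```

```bash
python3 st.py
```

```text
20.0 man [-124.8     0.26   49.65] yaw -0.1882 tiltz [-2.1e-03  1.0e-04 -1.0e+00] Fman [-4.35  0.7   4.53] M [0.13 0.73 0.01] grip 0.0
```

apply_moves(commands=[[0,0.1,0,0,0],[0,0.1,0,0,0],[0,0,0,0,0]])

```text
time_s: 20.25
eef_pos: [482.9, 190.9, 49.5]
ee_rot: [0.0, 0.996, -0.094, -0.003]
force: [-11.9, 2.9, 9.0]
grip_width: 0.003
```

```bash
python3 st.py
```

```text
20.25 man [-124.46    0.24   49.49] yaw -0.1879 tiltz [-6.2e-03  1.0e-04 -1.0e+00] Fman [-12.25   0.65   9.03] M [ 0.36  2.01 -0.01] grip 0.3
```

apply_moves(commands=[[0,0.1,0,-0.35,0],[0,0.2,0,-0.35,0],[0,0.3,0,-0.4,0],[0,0.3,0,-0.4,0],[0,0,0,0,0]])

```text
time_s: 20.67
eef_pos: [491.2, 189.4, 65.1]
ee_rot: [0.0, 0.996, -0.094, -0.004]
force: [-18.6, 2.6, 15.1]
grip_width: -0.002
```

```bash
python3 st.py;python3 look.py w21 wrist
```

```text
20.6667 man [-115.99    0.31   65.07] yaw -0.1878 tiltz [-7.9e-03  2.0e-04 -1.0e+00] Fman [-18.73  -0.93  15.07] M [ 0.41  3.02 -0.01] grip -0.1
20.6667 [491.2 189.4  65.1] yaw -0.1878 F [-18.58   2.59  15.07] grip -0.1489729404998511 [0.14 0.53 1.69 0.   0.93 1.9 ]
```

View pics/w21.png

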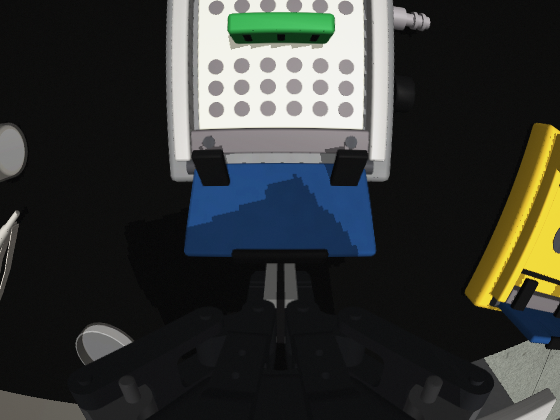

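apply_moves(commands=[[0,-0.1,0,-0.3,0],[0,0.2,0,-0.4,0],[0,0.35,0,-0.35,0],[0,0,0,0,0]])

```text
time_s: 21.05
eef_pos: [499.7, 187.8, 76.1]
ee_rot: [-0.0, 0.996, -0.094, 0.001]
force: [-1.0, -0.2, 0.8]
grip_width: 0.005
```

```bash
python3 st.py
```

```text
21.05 man [-107.36    0.34   76.1 ] yaw -0.1885 tiltz [ 2.1e-03  2.0e-04 -1.0e+00] Fman [-0.92 -0.33  0.81] M [ 0.04  0.11 -0.  ] grip 0.4
```

apply_moves(commands=[[0,0.4,0,-0.2,0],[0,0.4,0,-0.2,0],[0,0.45,0,-0.12,0],[0,0.45,0,-0.1,0],[0,0,0,0,0]])

```text
time_s: 21.47
eef_pos: [516.4, 184.5, 81.6]
ee_rot: [-0.0, 0.996, -0.094, 0.001]
force: [0.1, 0.9, -0.6]
grip_width: -0.002
```

```bash
python3 st.py;python3 look.py w22 wrist
```

```text
21.4667 man [-90.33   0.21  81.59] yaw -0.1887 tiltz [ 1.4e-03  1.0e-04 -1.0e+00] Fman [-0.05  0.93 -0.59] M [ 0.02 -0.    0.  ] grip -0.2
21.4667 [516.4 184.5  81.6] yaw -0.1887 F [ 0.13  0.93 -0.59] grip -0.17169071864665875 [ 0.13  0.54  1.62 -0.    0.98  1.89]
```

View pics/w22.png

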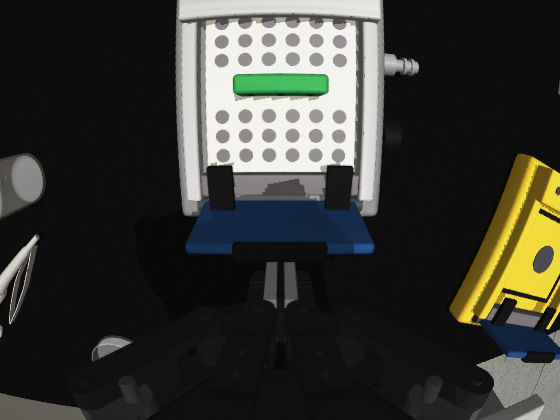

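apply_moves(commands=[[0,0.35,0,-0.05,0],[0,0.35,0,0,0],[0,0.2,0,0,0],[0,0,0,0,0],[0,0,0,0,0]])

```text
time_s: 21.93
eef_pos: [524.2, 183.0, 81.8]
ee_rot: [0.0, 0.996, -0.094, 0.0]
force: [0.3, 0.2, 0.2]
grip_width: 0.004
```

```bash
python3 st.py
```

```text
21.9333 man [-82.41   0.23  81.83] yaw -0.1882 tiltz [ 2.e-04 -0.e+00 -1.e+00] Fman [0.22 0.26 0.17] M [ 0.02 -0.03 -0.02] grip 0.3
```

apply_moves(commands=[[0,0.1,0,0,0],[0,0.1,0,0,0],[0,0,0,0,0]])

```text
time_s: 22.18
eef_pos: [525.5, 182.8, 81.8]
ee_rot: [0.0, 0.996, -0.094, -0.001]
force: [-4.6, 0.8, 2.5]
grip_width: -0.004
```

```bash
python3 st.py
```

```text
22.1833 man [-81.11   0.26  81.83] yaw -0.1881 tiltz [-1.7e-03  1.0e-04 -1.0e+00] Fman [-4.64 -0.04  2.46] M [0.07 0.69 0.03] grip -0.4
```

Force is rising at about the fully-up position (predicted −80). A bit more to confirm the stop.

apply_moves(commands=[[0,0.1,0,0,0],[0,0.1,0,0,0],[0,0,0,0,0]])

```text
time_s: 22.43
eef_pos: [525.8, 182.8, 81.7]
ee_rot: [0.0, 0.996, -0.094, -0.003]
force: [-13.5, 2.5, 7.6]
grip_width: -0.002
```

```bash
python3 st.py;python3 look.py w23 wrist
```

```text
22.4333 man [-80.75   0.31  81.74] yaw -0.1878 tiltz [-5.9e-03  2.0e-04 -1.0e+00] Fman [-13.73  -0.05   7.56] M [ 0.34  2.12 -0.04] grip -0.1
22.4333 [525.8 182.8  81.7] yaw -0.1878 F [-13.49   2.52   7.56] grip -0.14436322531708232 [0.12 0.56 1.58 0.   1.01 1.88]
```

View pics/w23.png

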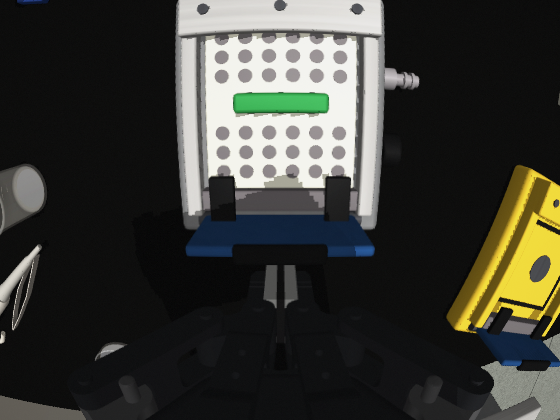

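apply_moves(commands=[[0,-0.3,0,0,0],[0,-1.2,0,0,0],[0,-2.0,0,-1,0],[0,0,0,-4,0],[0,0,0,-4,0],[0,0,0,-4,0],[0,0,0,-3,0],[0,0,0,0,0],[0,0,0,0,0]])

```text
time_s: 23.23
eef_pos: [494.3, 188.9, 243.2]
ee_rot: [-0.0, 0.996, -0.094, 0.002]
force: [-0.4, -0.1, -0.6]
grip_width: -0.003
```

```bash
python3 st.py;python3 look.py w24 wrist;python3 look.py s24 scene; python3 look.py t24 top
python3 - <<'E'
import pickle
from h import *
s,i,I=pickle.load(open('pics/w24.pkl','rb'));crop(I,180,30,370,230,3,'pics/w24c.png')
s,i,I=pickle.load(open('pics/s24.pkl','rb'));crop(I,180,205,290,290,7,'pics/s24c.png')
E
```

```text
23.2333 man [-112.91    0.42  243.21] yaw -0.1881 tiltz [ 4.e-03  4.e-04 -1.e+00] Fman [-0.4  -0.16 -0.65] M [ 0.01 -0.01 -0.  ] grip -0.3
23.2333 [494.3 188.9 243.2] yaw -0.1881 F [-0.43 -0.08 -0.65] grip -0.2577092273521898 [ 0.14  0.32  1.49 -0.    1.33  1.9 ]
23.2833 [493.6 188.8 241.5] yaw -0.1882 F [ 0.42  0.19 -0.91] grip 0.04820935950617559 [ 0.14  0.32  1.49 -0.    1.33  1.9 ]
23.3333 [493.3 188.8 240.7] yaw -0.1883 F [-0.38  0.17 -0.4 ] grip -0.21030108572326464 [ 0.14  0.32  1.49 -0.    1.33  1.9 ]
```

View pics/w24c.png

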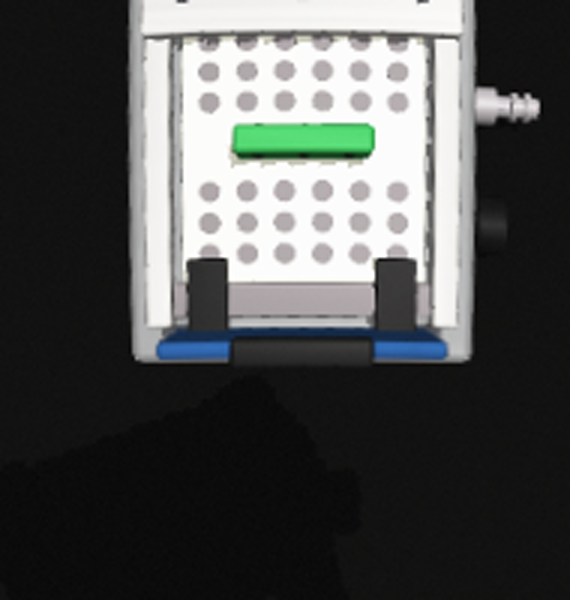

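View pics/s24c.png

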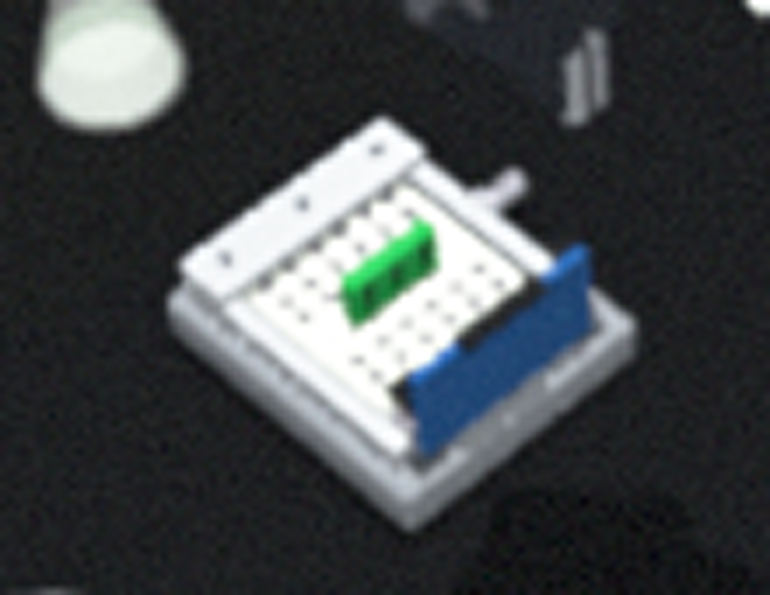

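View pics/t24.png

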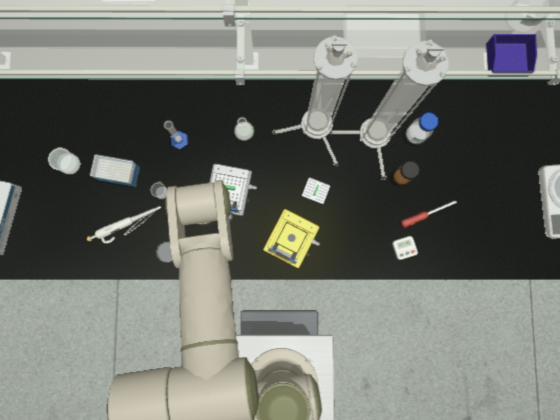

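Run:
```python
import pickle
from h import *
s,i,I=pickle.load(open('pics/w24.pkl','rb'))
u=lambda p:[np.array(p)/3+[180,30]-.4]
for p,z in (((302,365),80),((302,340),80),((208,258),43),((396,258),43),((302,280),32),((302,37),44),((200,283),37.5),((302,317),37.5)): print(p,z,man(onz(i,u(p),z,True)[0]).round(1))
```

```text
(302, 365) 80 [-69.9   0.5  80. ]
(302, 340) 80 [-62.2   0.5  80. ]
(208, 258) 43 [-37.3  32.1  43. ]
(396, 258) 43 [-37.4 -31.1  43. ]
(302, 280) 32 [-45.5   0.5  32. ]
(302, 37) 44 [38.5  0.4 44. ]
(200, 283) 37.5 [-46.   35.5  37.5]
(302, 317) 37.5 [-58.1   0.5  37.5]
```

Run:
```python
from rig import ctrl
import cv2,numpy as np
a=cv2.imread('pics/top0.png').astype(int);b=cv2.imread('pics/t24.png').astype(int)
for n,(x,y) in dict(bottle=(406,173),beaker=(160,190),dish=(162,252)).items():
    print(n,np.abs(a-b)[y-14:y+14,x-14:x+6 if n!='bottle' else x+14].mean().round(1))
print(ctrl.finish_job())
```

```text
bottle 1.7
beaker 2.6
dish 4.1
the job is handed in; nothing more can be done
None
```

The filter plate is home in the grey manifold and the blue flap is fully up again; I handed the job in at about 23 s of robot time.

**What I did:** I folded the flap down to its stop, then picked up the large white plate by the ends of its green bar. One end went under the lip. I pushed back until the sprung bar gave, reading about 5.6 N over roughly 2–3 mm, then lowered the other end behind the sill and let go. I pushed the flap up along its arc until it met a hard stop.

**Last checks:**
- **Plate:** in the wrist picture taken after release it lies flat. It measures 84 mm wide at both ends at the home height, and its front end sits at the sill.
- **Flap:** the black edge is centred at x −66 and the feet tips at x −37.4 mm, so it stands upright over the plate end.
- **Bottle, beaker and dish:** they look unmoved in the top view. The arm partly hid the dish there.
- **Disagreement:** the lip edge measured between 38.5 and 41.5 mm in different views against the given 40 mm, close to the calibration tolerance of about 2 mm.
- **Forces:** there were brief peaks of 23 N when the tilted plate bottomed out and about 24 N (19 N level, 15 N up) while raising the flap. I backed off both times.

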